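# Tamp the stones level in a gravel cell

## Robot

A 6-joint arm with a two-finger parallel gripper is mounted at the origin on a cart in front of the work surface, level with it; the furniture and walls round the work are solid. World frame = base frame: x ahead of the robot, y to its left, z up, the work surface at z = 0. Lengths are in m, angles in rad, forces in N, time in s.
With the tool pointing down it reaches from about 0.3 to 0.875 m from the base axis. Payload 6.4 kg.
Tool frame: the origin (TCP) lies midway between the tips of the shut fingers; the grasp point (between the pads) lies 19 mm behind it; z points along the fingers, y is the direction in which the jaws open and shut (so a half turn about z gives the same grasp; the last joint's range is limited). The gripper opens to 85 mm and grips with 20 to 120 N. Pads are 22 mm wide; open, the fingers measure 114 mm over their backs; the gripper's body (76 mm by 85 mm) begins 54 mm behind the grasp point. The pads swing forward as they close: fully open they stand 13 mm farther back than shut.
Start: joints at [-1.436, 0.181, 1.607, -0, 1.354, -0.206], TCP at [0.192, -0.542, 0.231] pointing down, gripper open.
Joint ranges: [-2.99, 2.99], [-0.89, 2.07], [0.3, 2.58], [-1.14, 4.28], [0, 2.63], [-3.12, 3.12]. Speed limits (rad/s): [2.57, 2.57, 3.01, 3.14, 3.14, 3.14].

## Interface

Orientations are given as a unit quaternion [w, x, y, z].
In Python, from bench import get_obs, camera, hand_in gives the robot as it stands.
- The arm moves only by the tool drive_tool, never from a script. Its argument "deltas" is a list of rows, each a list of 2 entries, a list of its own where there are three numbers: the shift along the world's x, y, z in m, then the turn about the world's z in rad. A call has 1 to 10 rows; each row shifts and turns the pose as measured when the row begins; what a row does not reach is not made up. A row lasts 1/10 s, in which the tool goes at most 50 mm and 8.59 degrees, less where a joint would pass 70% of its speed; a pose out of reach is approached as far as the arm can. A call is refused whole if a number of a shift passes 0.05 or a number of a turn 0.15, either way. A call with a gripper value outside its range is refused whole. "gripper" is the opening, from 0 (shut) to 1 (fully open), set as the call begins (left out, the last holds). The fingers move at their own pace and stop on an object; the grip force is fixed at half the most. Time passes only in rows, so rows that do not move let the fingers close. It gives the time, the measured TCP pose, the force and the opening at its end, in the units of the state.
- get_obs(): the state, without advancing time (a new reading comes with each control period).
- camera(name): name is "scene" or "top"; returns a dict with "frame" (480x640x3 uint8, red, green, blue), "fx", "fy", "cx", "cy" (pixels), "eye" and "attitude" of the camera in the world. Camera axes: x right, y down, z forward; pixel columns grow to the right and rows downward; lengths in m; the calibration is good to about 2 mm. A picture is of the moment at which its call begins. There is no depth.
- hand_in(): hands the job in, once; it reports no verdict.
The state is a dict: "time_s": time; "q": joint angles; "dq": joint speeds; "joint_efforts": joint torques, N m; "eef_pos": TCP position; "eef_rot": TCP orientation; "wrist_force": force on the tool from outside, world axes, zero at the start; "torque": the same for the moment, N m; "opening": opening from 0.0 (shut) to 1.0 (fully open).
Only numpy, scipy, OpenCV 4.12 (cv2) and the standard library are available. Lean on these libraries where they do the work, as an engineer would, in place of code of your own. Each camera call takes 0.05 s, during which the arm holds its last target.

## Task

Take the tamper from its tray and tamp the loose stones in the gravel cell down until all of them lie flat in one level layer, pressing each spot firmly with 1.5 to 2 kg but never with 3 kg or more, for the stones are brittle. Touch the stones only with the tamper. Then stand the tamper upright in the middle of its tray again, let go, and leave the other things on the bench where they are.

Things in the scene. Friction and masses are not known exactly. Their poses are not given: they have to be found in the camera images.
- cell: gravel cell: open-topped steel box fixed to the bench, 106 x 118 mm outside, 50 mm tall; inside 96 mm (its x) by 108 mm (its y), walls 5 mm, inner floor 6 mm above its underside. Small fixing lugs, 9 mm tall, stick out 13 mm at the middle of the two sides at its x ends. Origin: centre of its underside, z up.
- tamper: tamper, 0.3 kg: flat rectangular steel foot 50 mm (its x) by 36 mm (its y) and 10 mm thick, a 16 mm upright stem, and on top a square wooden grip 24 x 24 mm that reaches from 98 to 142 mm above the foot's underside. Origin: centre of the foot's underside, z up the stem. Starts standing upright in the tray.
- tray: shallow square grey tray fixed to the bench, 90 x 90 mm outside, 14 mm tall, inside 82 x 82 mm, floor 4 mm thick. Origin: centre of its underside.
- stone0: chunky stone in the cell, 36 to 40 x 30 x 14 mm (its x, y, z), 40 g, origin at its centre, z across its thickness. Lying flat its centre is 13 mm and its top 20 mm above the cell's underside. The six stand in two rows of three along the two walls at the cell's x ends; which stone has which place in its row varies. There is room for all to lie flat side by side.
- stone1: chunky stone in the cell, 36 to 40 x 30 x 14 mm (its x, y, z), 40 g, origin at its centre, z across its thickness. Lying flat its centre is 13 mm and its top 20 mm above the cell's underside. Three of the six start leaning on one of the walls they stand along at about 50 degrees, upper end at the wall, highest point about 46 mm above the cell's underside.
- stone2: chunky stone in the cell, 36 to 40 x 30 x 14 mm (its x, y, z), 40 g, origin at its centre, z across its thickness. Lying flat its centre is 13 mm and its top 20 mm above the cell's underside. Pressed from above, a leaning stone resists by friction that differs from run to run, up to about 20 N pushed slowly, more pushed fast; then its foot slides to the middle of the cell and it drops flat. If it sticks, lift a little and press again. Stones and floor are hard.
- stone3: chunky stone in the cell, 36 to 40 x 30 x 14 mm (its x, y, z), 40 g, origin at its centre, z across its thickness. Lying flat its centre is 13 mm and its top 20 mm above the cell's underside. As stone0.
- stone4: chunky stone in the cell, 36 to 40 x 30 x 14 mm (its x, y, z), 40 g, origin at its centre, z across its thickness. Lying flat its centre is 13 mm and its top 20 mm above the cell's underside. As stone0.
- stone5: chunky stone in the cell, 36 to 40 x 30 x 14 mm (its x, y, z), 40 g, origin at its centre, z across its thickness. Lying flat its centre is 13 mm and its top 20 mm above the cell's underside. As stone0.
- dropper_bottle: bystander: dropper bottle, 38 mm wide, 109 mm tall. Origin: centre of its underside. To be left alone.
- weigh_bottle: bystander: glass weighing bottle with lid, 37 mm wide, 71 mm tall. Origin: centre of its underside. To be left alone.
- stopper: bystander: rubber stopper, 37 mm wide, 28 mm tall, fixed. Origin: centre of its underside. To be left alone.
- crucible: bystander: small open porcelain crucible, 42 mm wide, 33 mm tall, fixed. Origin: centre of its underside. To be left alone.
- tape: bystander: roll of tape lying flat, 96 mm across, 25 mm tall, fixed. Origin: centre of its underside. To be left alone.
There are look-alikes about, which are no part of the job. Leave any turquoise look-alike of the stone5 alone.

How it is judged:
On the way, in this order (a step that is already met when the one before it is completed fails the run):
1. the tamper's foot is over the cell, lifted out of its tray (horizontal distance between tamper and cell below 0.08 m and height (world z) of tamper above 0.022 m), for 0.1 s.
2. all six stones lie flat on the cell floor (as in the end condition) while the tamper presses firmly (more than 8 N on at least one stone, for 0.2 s) (z of each of stone0, stone1, stone2, stone3, stone4, stone5 in the frame of cell below 0.0155 m and angle between each of stone0, stone1, stone2, stone3, stone4, stone5's own z axis and vertical below 0.1 rad and (contact force between tamper and stone0 above 8 N or contact force between tamper and stone1 above 8 N or contact force between tamper and stone2 above 8 N or contact force between tamper and stone3 above 8 N or contact force between tamper and stone4 above 8 N or contact force between tamper and stone5 above 8 N)), for 0.2 s.
At the end, for the whole second after the job is handed in: All six stones lie flat in one layer on the cell's floor (centres less than 15.5 mm above the cell's underside, tilted less than 0.1 rad) inside the cell and at rest; the tamper stands upright at rest on the floor of its tray, within 25 mm of the tray's middle and 0.1 rad of vertical (z of each of stone0, stone1, stone2, stone3, stone4, stone5 in the frame of cell below 0.0155 m and angle between each of stone0, stone1, stone2, stone3, stone4, stone5, tamper's own z axis and vertical below 0.1 rad and horizontal distance between each of stone0, stone1, stone2, stone3, stone4, stone5 and cell below 0.07 m and linear speed of each of stone0, stone1, stone2, stone3, stone4, stone5, tamper below 0.02 m/s and horizontal distance between tamper and tray below 0.025 m and z of tamper in the frame of tray below 0.008 m); the robot touches nothing.
It fails at once if the tamper bears on a stone or on the cell with more than 30 N (contact force between tamper and stone0 above 30 N or contact force between tamper and stone1 above 30 N or contact force between tamper and stone2 above 30 N or contact force between tamper and stone3 above 30 N or contact force between tamper and stone4 above 30 N or contact force between tamper and stone5 above 30 N or contact force between tamper and cell above 30 N).
It fails at once if a stone is touched by the robot's fingers or arm (contact force between any of the fingers, the arm and stone0 above 0.5 N or contact force between any of the fingers, the arm and stone1 above 0.5 N or contact force between any of the fingers, the arm and stone2 above 0.5 N or contact force between any of the fingers, the arm and stone3 above 0.5 N or contact force between any of the fingers, the arm and stone4 above 0.5 N or contact force between any of the fingers, the arm and stone5 above 0.5 N).
It fails at once if a bystander is shifted by more than 20 mm (distance of any of dropper_bottle, weigh_bottle from where it was at the start of the episode above 0.02 m).
It fails at once if a stone is out of the cell (z of any of stone0, stone1, stone2, stone3, stone4, stone5 in the frame of cell above 0.06 m).
It also fails if it takes over 72 s, if anything falls off the work surface, if the arm or the gripper's body presses on something with over 40 N, if the wrist force passes 120 N, or if a joint passes its speed limit or range.

## Working session

There is one attempt and no reset: what is moved stays moved. The work goes in short steps, Python scripts to look and compute and a tool call to move; the robot and the scene stay as the last step left them, time stands still between calls to the robot, and variables do not carry over. Pictures are saved under pics/ and viewed, and the job is handed in when it is done.

Besides the shell and the picture viewer there is one more tool, called after "Emit:" as name(argument=value, ...), one argument or row to a line, values as JSON. drive_tool: Moves the arm, as the interface text tells. Its arguments: {"type":"object","properties":{"deltas":{"type":"array","items":{"type":"array"}},"gripper":{"type":"number"}},"required":["deltas"]}

```bash
mkdir -p pics; cat > h.py <<'E'
from bench import get_obs, camera, hand_in
import numpy as np, cv2
from scipy.spatial.transform import Rotation as R
def cam(n,save=None):
    c=camera(n)
    if save: cv2.imwrite('pics/'+save,cv2.cvtColor(c['frame'],cv2.COLOR_RGB2BGR))
    return c
def rot(c):
    a=np.array(c['attitude'],float)
    if a.shape==(3,3): return a
    return R.from_quat([a[1],a[2],a[3],a[0]]).as_matrix()
def ray(c,u,v,z):
    d=rot(c)@np.array([(u-c['cx'])/c['fx'],(v-c['cy'])/c['fy'],1])
    e=np.array(c['eye']); return e+d*(z-e[2])/d[2]
def proj(c,p):
    q=rot(c).T@(np.array(p)-np.array(c['eye'])); return c['cx']+c['fx']*q[0]/q[2],c['cy']+c['fy']*q[1]/q[2]
E
python3 - <<'E'
from h import *
for n in('scene','top'):
    c=cam(n,n+'0.png'); print(n,c['fx'],c['cx'],c['cy'],c['eye'],c['attitude'])
print(get_obs())
E
```

```text
scene 603.5439875391233 318.70942223393524 241.4786696062776 [-0.41508267  0.6617819   0.57935559] [ 0.25351871 -0.39946849  0.73818192 -0.48087487]
top 587.3494933505846 323.5407351691034 239.76719399279924 [ 0.37605816 -0.00538697  1.17094185] [-0.06927905  0.71003645 -0.69874097  0.05300663]
{'time_s': 0.1, 'q': array([-1.43629005e+00,  1.81468706e-01,  1.60786034e+00, -1.87987007e-05,
        1.35376072e+00, -2.06299803e-01]), 'dq': array([ 5.96595329e-04,  1.95496670e-04, -2.50040379e-03, -9.64607268e-05,
       -1.98625796e-03,  1.54783930e-04]), 'joint_efforts': array([ 2.17859514e-05, -4.45881844e+01, -3.52238917e+01, -2.98913974e-04,
        4.15343689e-03,  1.13148343e-05]), 'eef_pos': array([ 0.19213973, -0.54145818,  0.23049616]), 'eef_rot': array([-7.48401601e-04,  9.85515879e-01,  1.69581518e-01,  1.76935011e-05]), 'wrist_force': array([ 0.4176599 ,  0.45456597, -0.25522907]), 'torque': array([-0.05249369, -0.02183989, -0.0608219 ]), 'opening': 1.000568376700022}
```

View pics/scene0.png

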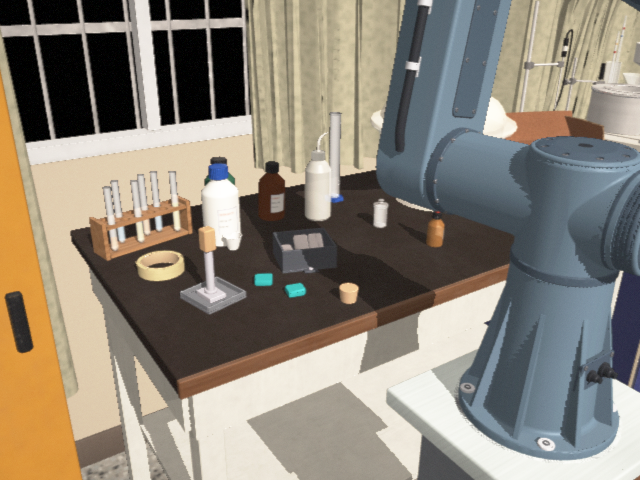

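View pics/top0.png

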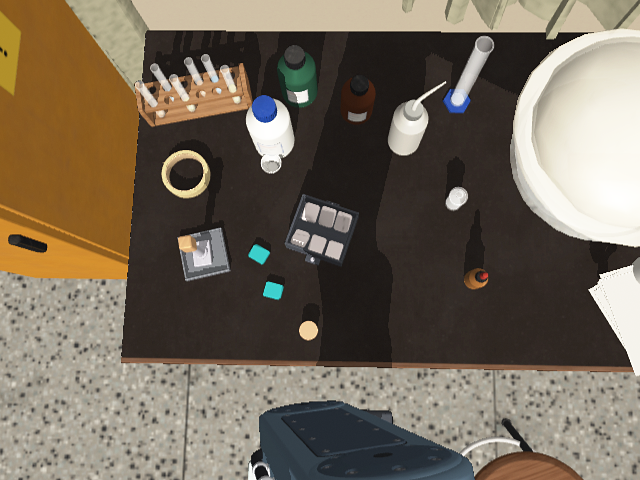

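The top view shows the tamper in its tray at about (205,253) and the gravel cell with six stones at (322,230). The turquoise look-alikes are outside the cell at (259,253) and (273,290). I'll enlarge this area to confirm and measure.

```bash
python3 - <<'E'
import cv2,numpy as np
a=cv2.imread('pics/top0.png'); b=cv2.imread('pics/scene0.png')
x=cv2.resize(a[185:275,275:375],None,fx=6,fy=6,interpolation=cv2.INTER_CUBIC); cv2.imwrite('pics/c1.png',x)
x=cv2.resize(a[215:290,165:245],None,fx=7,fy=7,interpolation=cv2.INTER_CUBIC); cv2.imwrite('pics/c2.png',x)
x=cv2.resize(b[210:320,170:350],None,fx=4,fy=4,interpolation=cv2.INTER_CUBIC); cv2.imwrite('pics/c3.png',x)
E
```

```text
(no output)
```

View pics/c1.png

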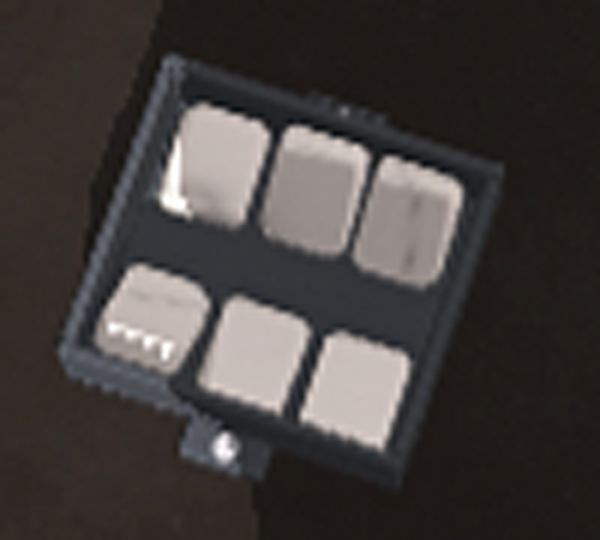

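View pics/c2.png

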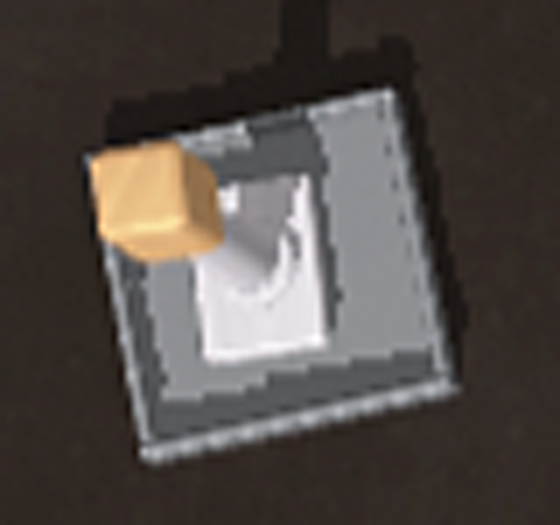

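View pics/c3.png

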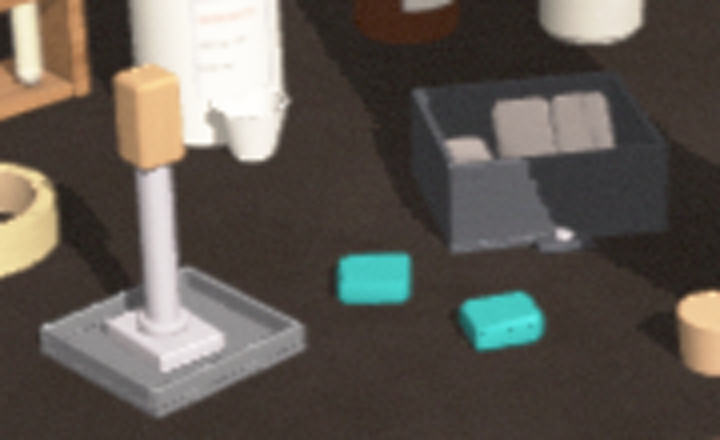

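```bash
cat > m.py <<'E'
from h import *
C={n:cam(n) for n in('top','scene')}
t,s=C['top'],C['scene']
# tray corners z=.014
pt=np.array([ray(t,165+(u)/7,215+(v)/7,.014)[:2] for u,v in[(88,157),(392,92),(455,385),(148,455)]])
print('tray',pt.mean(0),[np.linalg.norm(pt[i]-pt[(i+1)%4]) for i in range(4)],np.degrees(np.arctan2(*(pt[0]-pt[3])[::-1])))
pf=np.array([ray(t,165+u/7,215+v/7,.014)[:2] for u,v in[(312,172),(327,340),(205,362)]])
print('foot',pf,(pf[0]+pf[2])/2,np.linalg.norm(pf[0]-pf[1]),np.linalg.norm(pf[2]-pf[1]),np.degrees(np.arctan2(*(pf[0]-pf[1])[::-1])))
# rim corners z=.05 TL TR BR BL
pc=np.array([ray(t,275+u/6,185+v/6,.05)[:2] for u,v in[(172,58),(503,165),(403,468),(62,352)]])
print('cell',pc,pc.mean(0),[np.linalg.norm(pc[i]-pc[(i+1)%4]) for i in range(4)],[np.degrees(np.arctan2(*(pc[a]-pc[b])[::-1])) for a,b in((0,1),(3,2),(0,3),(1,2))])
L=[]
for n,c in C.items():
    h=cv2.cvtColor(c['frame'],cv2.COLOR_RGB2HSV)
    m=cv2.inRange(h,(8,80,120),(22,200,255))
    k,lab,st,ce=cv2.connectedComponentsWithStats(m)
    w=(200,240) if n=='scene' else (190,245)
    i=min([i for i in range(1,k) if st[i][4]>60],key=lambda i:np.hypot(*(ce[i]-(np.array([207,239]) if n=='scene' else np.array([187,243])))))
    print(n,ce[i],st[i]); u,v=ce[i]
    d=rot(c)@np.array([(u-c['cx'])/c['fx'],(v-c['cy'])/c['fy'],1]); L.append((np.array(c['eye']),d/np.linalg.norm(d)))
A=sum(np.eye(3)-np.outer(d,d) for e,d in L); b=sum((np.eye(3)-np.outer(d,d))@e for e,d in L)
print('grip',np.linalg.solve(A,b))
for n,p in dict(cruc=(270,165,.03),dropper=(478,278,.1),weigh=(457,197,.07),stopper=(308,330,.03)).items(): print(n,ray(t,*p))
E
python3 m.py
```

```text
tray [0.54643639 0.26254172] [np.float64(0.0891600818338503), np.float64(0.08735936544212293), np.float64(0.08911315872808771), np.float64(0.08848378793398992)] 14.641084824369631
foot [[0.57539481 0.25215417]
 [0.52689046 0.24535779]
 [0.52005339 0.2799338 ]] [0.5477241  0.26604399] 0.04897818487329099 0.035245514494679164 7.976291233486876
cell [[ 0.66138525  0.06296597]
 [ 0.62692177 -0.04562851]
 [ 0.52709138 -0.01436166]
 [ 0.5632216   0.09621604]] [0.594655   0.02479796] [np.float64(0.11393196200074232), np.float64(0.1046122515880508), np.float64(0.1163306431670193), np.float64(0.10364202069197402)] [np.float64(72.39267692813975), np.float64(71.90568398893313), np.float64(-18.71230668087543), np.float64(-17.390541901299077)]
top [186.79230769 243.27307692] [178 235  19  17 260]
scene [206.72192513 238.75668449] [199 226  18  26 374]
grip [0.54828232 0.26764989 0.12558434]
cruc [0.72733454 0.133776   0.03      ]
dropper [ 0.49653616 -0.26142185  0.1       ]
weigh [ 0.65534233 -0.23277581  0.07      ]
stopper [0.39898028 0.04949271 0.03      ]
```

Emit:
drive_tool(
  deltas=[
    [[0.018, 0.042, 0.0], -0.02],
    [[0.018, 0.042, 0.0], -0.02],
    [[0.018, 0.042, 0.0], -0.02],
    [[0.018, 0.042, 0.0], -0.02],
    [[0.018, 0.042, 0.0], -0.02],
    [[0.018, 0.042, 0.0], -0.02],
    [[0.018, 0.042, 0.0], -0.02],
    [[0.018, 0.042, 0.0], -0.02],
    [[0.018, 0.042, 0.0], -0.02],
    [[0.018, 0.042, 0.0], -0.02],
  ],
  gripper=1.0,
)

```text
time_s: 1.2
eef_pos: [0.3723, -0.1097, 0.2286]
eef_rot: [-0.0, 0.998, 0.06, 0.001]
wrist_force: [1.1, -0.4, 0.1]
opening: 0.999
```

Emit:
drive_tool(
  deltas=[
    [[0.019, 0.042, 0.0], 0.01],
    [[0.019, 0.042, 0.0], 0.01],
    [[0.019, 0.042, 0.0], 0],
    [[0.019, 0.042, 0.0], 0],
    [[0.019, 0.042, 0.0], 0],
    [[0.019, 0.042, 0.0], 0],
    [[0.019, 0.042, 0.0], 0],
    [[0.019, 0.042, 0.0], 0],
    [[0.015, 0.03, 0.0], 0],
    [[0.005, 0.01, 0.0], 0],
  ],
)

```text
time_s: 2.2
eef_pos: [0.548, 0.2889, 0.2284]
eef_rot: [0.0, 0.997, 0.073, 0.003]
wrist_force: [0.1, 0.3, -0.2]
opening: 0.999
```

Emit:
drive_tool(
  deltas=[
    [[0, -0.018, -0.01], 0],
    [[0, -0.004, -0.01], -0.004],
    [[0, 0, -0.01], 0],
    [[0, 0, 0], 0],
  ],
)

```text
time_s: 2.6
eef_pos: [0.5466, 0.2648, 0.1947]
eef_rot: [0.001, 0.997, 0.071, 0.002]
wrist_force: [-0.8, -0.0, -0.1]
opening: 1.001
```

```bash
python3 - <<'E'
from h import *
o=get_obs();print(o['eef_pos'],o['eef_rot'],o['wrist_force'])
s=cam('scene');t=cam('top')
a=cv2.cvtColor(s['frame'],4)[140:320,150:310];b=cv2.cvtColor(t['frame'],4)[180:300,130:250]
cv2.imwrite('pics/g1.png',np.hstack([cv2.resize(a,(400,450)),cv2.resize(b,(400,450))]))
E
```

```text
[0.54664585 0.26482017 0.19474628] [9.90375501e-04 9.97442641e-01 7.14435804e-02 1.73528142e-03] [-0.79782057 -0.02041811 -0.08937169]
```

View pics/g1.png

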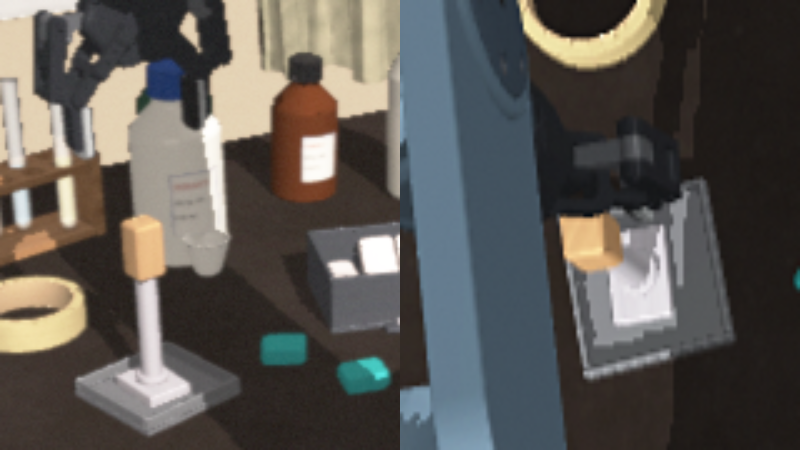

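```bash
python3 - <<'E'
from h import *
s=cam('scene');t=cam('top')
p=get_obs()['eef_pos']
for c,n in((s,'s'),(t,'t')): print(n,proj(c,p),proj(c,[.548,.267,.146]),proj(c,[.548,.267,.102]))
b=cv2.cvtColor(t['frame'],4)[170:300,100:260];cv2.imwrite('pics/g2.png',cv2.resize(b,None,fx=4.5,fy=4.5,interpolation=2))
E
```

```text
s (np.float64(204.36603289850282), np.float64(201.8550001972856)) (np.float64(205.88726131289647), np.float64(228.43695266987226)) (np.float64(207.45673245503178), np.float64(250.16561546899962))
t (np.float64(177.5098336286684), np.float64(236.43629678392406)) (np.float64(184.71786870551585), np.float64(241.79928105811427)) (np.float64(190.75339741184808), np.float64(245.8114837062378))
```

View pics/g2.png

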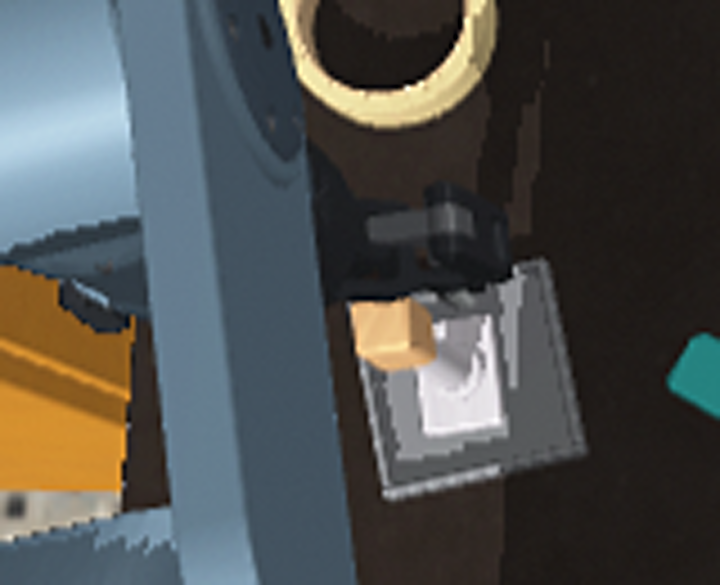

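Emit:
drive_tool(
  deltas=[
    [[0.001, 0.002, -0.02], 0],
    [[0, 0, -0.02], 0],
    [[0, 0, -0.02], 0],
    [[0, 0, -0.018], 0],
    [[0, 0, -0.008], 0],
    [[0, 0, 0], 0],
  ],
)

```text
time_s: 3.4
eef_pos: [0.5529, 0.2693, 0.1151]
eef_rot: [-0.001, 0.997, 0.072, 0.01]
wrist_force: [0.3, 0.3, -0.3]
opening: 1.002
```

Emit:
drive_tool(
  deltas=[
    [[-0.005, -0.002, -0.008], 0],
    [[0, 0, 0], 0],
  ],
)

```text
time_s: 3.6
eef_pos: [0.5485, 0.2675, 0.1083]
eef_rot: [-0.001, 0.997, 0.072, 0.011]
wrist_force: [-1.0, -0.0, -0.2]
opening: 1.0
```

```bash
python3 - <<'E'
from h import *
o=get_obs();print(o['eef_pos'],o['eef_rot'],o['wrist_force'],o['q'],o['dq'])
E
```

```text
[0.54851098 0.26745406 0.10829064] [-9.61551324e-04  9.97343999e-01  7.20124961e-02  1.08731050e-02] [-1.01679463 -0.01219505 -0.23524497] [ 0.26058527  0.3763572   1.62819138 -0.00243404  1.11532343  1.68827019] [-0.0006694  -0.01997493 -0.04429062  0.00208597  0.00474071 -0.00080906]
```

Emit:
drive_tool(
  deltas=[
    [[0, 0, 0], 0],
    [[0, 0, 0], 0],
    [[0, 0, 0], 0],
    [[0, 0, 0], 0],
    [[0, 0, 0], 0],
    [[0, 0, 0], 0],
  ],
  gripper=0.0,
)

```text
time_s: 4.2
eef_pos: [0.5502, 0.268, 0.1112]
eef_rot: [-0.001, 0.997, 0.072, 0.013]
wrist_force: [-1.1, -0.4, -1.9]
opening: 0.271
```

Emit:
drive_tool(
  deltas=[
    [[0, 0, 0], 0],
    [[0, 0, 0], 0],
    [[0, 0, 0.005], 0],
    [[0, 0, 0.01], 0],
    [[0, 0, 0.015], 0],
    [[0, 0, 0.015], 0],
    [[0, 0, 0.015], 0],
    [[0, 0, 0.005], 0],
    [[0, 0, 0], 0],
  ],
)

```text
time_s: 5.1
eef_pos: [0.5497, 0.2679, 0.1828]
eef_rot: [-0.001, 0.997, 0.072, 0.013]
wrist_force: [1.2, -0.1, -2.6]
opening: 0.276
```

```bash
python3 - <<'E'
from h import *
o=get_obs();print(o['eef_pos'],o['eef_rot'],o['wrist_force'],o['torque'])
s=cam('scene');t=cam('top')
a=cv2.cvtColor(s['frame'],4)[140:320,150:310];b=cv2.cvtColor(t['frame'],4)[180:300,130:250]
cv2.imwrite('pics/g3.png',np.hstack([cv2.resize(a,(400,450)),cv2.resize(b,(400,450))]))
E
```

```text
[0.54974973 0.26785492 0.18281175] [-0.00146088  0.99730962  0.07204438  0.01345323] [ 1.23899046 -0.06612278 -2.55778455] [-0.01524823  0.027096    0.0035035 ]
```

View pics/g3.png

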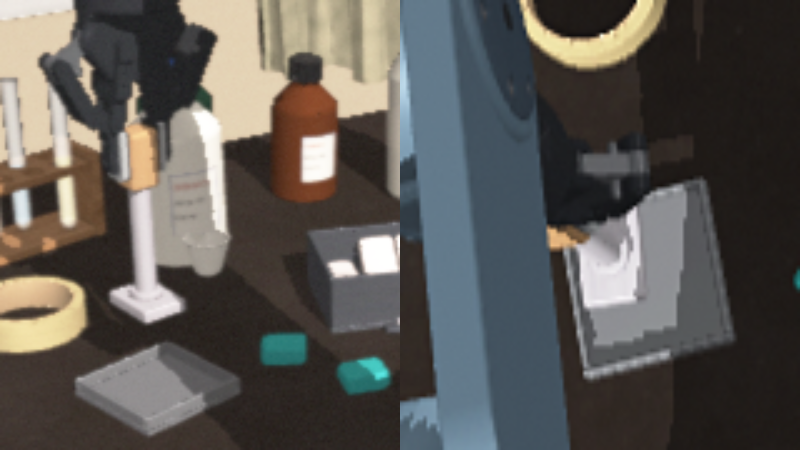

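```bash
cat > cell.py <<'E'
from h import *
c0=np.array([.595,.025]);a=np.radians(-18.0);ex=np.array([np.cos(a),np.sin(a)]);ey=np.array([-ex[1],ex[0]])
def tocell(p): d=np.array(p[:2])-c0; return np.round([d@ex*1e3,d@ey*1e3],1)
def toworld(x,y): return c0+ex*x/1e3+ey*y/1e3
def topt(u,v): return ex
E
python3 - <<'E'
from cell import *
t=cam('top'); 
for n,u,v,z in[('farL',222,160,.02),('farM',315,190,.035),('farM topedge',325,140,.046),('farR',410,220,.035),('farR topedge',425,170,.046),('nearL',155,320,.035),('nearL lower corners',140,365,.046),('nearL lower corners',140,365,.02),('nearM',255,355,.02),('nearR',355,390,.02)]:
    print(n,tocell(ray(t,275+u/6,185+v/6,z)))
for x,y in((18.5,0),(18.5,-34),(-18.5,34)): print(x,y,toworld(x,y))
E
```

```text
farL [30.3 33.2]
farM [27.7 -0.8]
farM topedge [42.3  0.6]
farR [ 28.2 -33.7]
farR topedge [ 43.3 -33.6]
nearL [-30.4  34.7]
nearL lower corners [-47.6  33.1]
nearL lower corners [-44.1  36.1]
nearM [-28.6   1.1]
nearR [-29.  -34.1]
18.5 0 [0.61259455 0.01928319]
18.5 -34 [ 0.60208797 -0.01305274]
-18.5 34 [0.58791203 0.06305274]
```

Emit:
drive_tool(
  deltas=[
    [[0.006, -0.024, 0], -0.045],
    [[0.006, -0.024, 0], -0.045],
    [[0.006, -0.024, 0], -0.045],
    [[0.006, -0.024, 0], -0.045],
    [[0.006, -0.024, 0], -0.045],
    [[0.006, -0.024, 0], -0.045],
    [[0.006, -0.024, 0], -0.045],
    [[0.006, -0.024, 0], -0.045],
    [[0.006, -0.024, 0], -0.045],
    [[0, -0.01, 0], -0.02],
  ],
)

```text
time_s: 6.25
eef_pos: [0.597, 0.0348, 0.1698]
eef_rot: [0.001, 0.989, -0.146, 0.003]
wrist_force: [0.0, 0.1, -2.4]
opening: 0.275
```

Emit:
drive_tool(
  deltas=[
    [[0.007, -0.007, 0.005], -0.02],
    [[0.007, -0.007, 0.003], 0],
    [[0.001, -0.001, 0], 0],
    [[0, 0, 0], 0],
  ],
)

```text
time_s: 6.65
eef_pos: [0.6122, 0.0195, 0.1769]
eef_rot: [0.001, 0.988, -0.157, 0.001]
wrist_force: [-0.1, 0.8, -2.4]
opening: 0.271
```

```bash
cat > look.py <<'E'
from cell import *
import sys
o=get_obs();p=o['eef_pos'];print(p,'cell',tocell(p),'yaw',np.degrees(2*np.arctan2(o['eef_rot'][2],o['eef_rot'][1])),o['eef_rot'],o['wrist_force'],o['dq'].round(3))
s=cam('scene');t=cam('top')
a=cv2.cvtColor(s['frame'],4)[160:290,240:370];b=cv2.cvtColor(t['frame'],4)[180:280,270:370]
cv2.imwrite('pics/'+sys.argv[1],np.hstack([cv2.resize(a,(400,400),interpolation=2),cv2.resize(b,(400,400),interpolation=2)]))
E
python3 look.py l1.png
```

```text
[0.61217268 0.01947347 0.17685231] cell [18.   0.1] yaw -18.03531662885477 [ 5.48752733e-04  9.87639169e-01 -1.56738714e-01  1.24316617e-03] [-0.08830004  0.84841687 -2.39170211] [ 0.006  0.003 -0.008 -0.     0.002 -0.004]
```

View pics/l1.png

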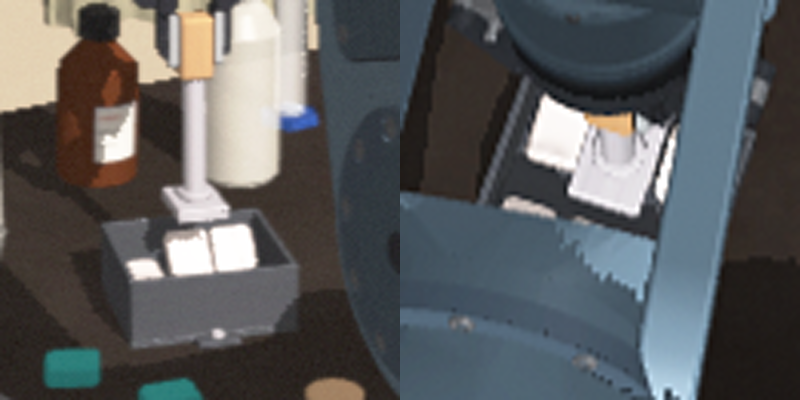

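```bash
python3 - <<'E'
from cell import *
t=cam('top')
for u,v in((572,190),(638,215),(664,130),(617,158)): print(tocell(ray(t,270+(u-400)/4,180+v/4,.080)))
E
```

```text
[-10.   14.6]
[-11.3 -18.9]
[ 31.5 -17.3]
[11.5 -0.6]
```

Emit:
drive_tool(
  deltas=[
    [[0.004, 0, -0.004], 0],
    [[0, 0, -0.004], 0],
    [[0, 0, -0.004], 0],
    [[0, 0, -0.004], 0],
    [[0, 0, 0], 0],
  ],
)

```text
time_s: 7.3
eef_pos: [0.6152, 0.0214, 0.1587]
eef_rot: [0.001, 0.988, -0.156, 0.0]
wrist_force: [-0.7, 0.2, -2.9]
opening: 0.273
```

Emit:
drive_tool(
  deltas=[
    [[0.001, -0.001, -0.002], 0],
    [[0, 0, -0.002], 0],
    [[0, 0, -0.001], 0],
  ],
)

```text
time_s: 7.6
eef_pos: [0.6163, 0.0202, 0.1533]
eef_rot: [0.001, 0.988, -0.156, 0.0]
wrist_force: [-0.7, -1.1, -2.6]
opening: 0.275
```

Emit:
drive_tool(
  deltas=[
    [[0, 0, -0.001], 0],
    [[0, 0, -0.001], 0],
  ],
)

```text
time_s: 7.8
eef_pos: [0.6167, 0.0201, 0.1516]
eef_rot: [0.001, 0.988, -0.156, 0.001]
wrist_force: [-1.0, 0.0, -0.3]
opening: 0.27
```

Emit:
drive_tool(
  deltas=[
    [[0, 0, -0.001], 0],
  ],
)

```text
time_s: 7.9
eef_pos: [0.6169, 0.02, 0.1509]
eef_rot: [0.001, 0.988, -0.156, 0.001]
wrist_force: [0.6, 0.3, -1.5]
opening: 0.271
```

Emit:
drive_tool(
  deltas=[
    [[0, 0, -0.001], 0],
    [[0, 0, -0.001], 0],
  ],
)

```text
time_s: 8.1
eef_pos: [0.6173, 0.0199, 0.1491]
eef_rot: [0.001, 0.988, -0.156, 0.002]
wrist_force: [0.0, 0.4, -2.1]
opening: 0.273
```

Emit:
drive_tool(
  deltas=[
    [[0, 0, -0.001], 0],
    [[0, 0, -0.001], 0],
  ],
)

```text
time_s: 8.3
eef_pos: [0.6171, 0.0199, 0.1468]
eef_rot: [0.001, 0.988, -0.156, 0.002]
wrist_force: [-0.7, -0.5, -2.8]
opening: 0.273
```

```bash
python3 look.py l2.png
```

```text
[0.61707465 0.01994347 0.14677324] cell [22.6  2. ] yaw -17.906330864101832 [ 5.51537043e-04  9.87814533e-01 -1.55626847e-01  1.55843290e-03] [-0.6735362  -0.45405725 -2.83692756] [-0.     0.013  0.01  -0.001 -0.022 -0.   ]
```

View pics/l2.png

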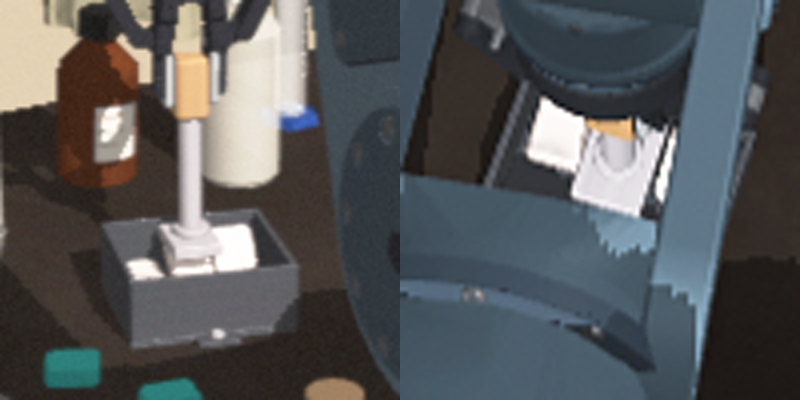

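The foot is inside the rim, just above the middle far stone, with no contact yet. I'll keep lowering in 1 mm rows.

Emit:
drive_tool(
  deltas=[
    [[0, 0, -0.001], 0],
    [[0, 0, -0.001], 0],
  ],
)

```text
time_s: 8.6
eef_pos: [0.6168, 0.02, 0.1444]
eef_rot: [0.001, 0.988, -0.156, 0.001]
wrist_force: [-1.0, 0.4, -1.8]
opening: 0.272
```

Emit:
drive_tool(
  deltas=[
    [[0, 0, -0.001], 0],
    [[0, 0, -0.001], 0],
  ],
)

```text
time_s: 8.8
eef_pos: [0.6167, 0.0201, 0.1421]
eef_rot: [0.001, 0.988, -0.156, 0.001]
wrist_force: [0.0, 0.9, -2.1]
opening: 0.272
```

Emit:
drive_tool(
  deltas=[
    [[0, 0, -0.001], 0],
    [[0, 0, -0.001], 0],
  ],
)

```text
time_s: 9.0
eef_pos: [0.6167, 0.0201, 0.1398]
eef_rot: [0.001, 0.988, -0.156, 0.001]
wrist_force: [0.8, -0.3, -2.4]
opening: 0.278
```

```bash
python3 look.py l3.png
```

```text
[0.6166759  0.02009491 0.13984176] cell [22.1  2. ] yaw -17.904084453013326 [ 5.07878815e-04  9.87818312e-01 -1.55607596e-01  1.00061223e-03] [ 0.84915167 -0.32423916 -2.44149985] [-0.001  0.013  0.007  0.001 -0.019 -0.001]
```

View pics/l3.png

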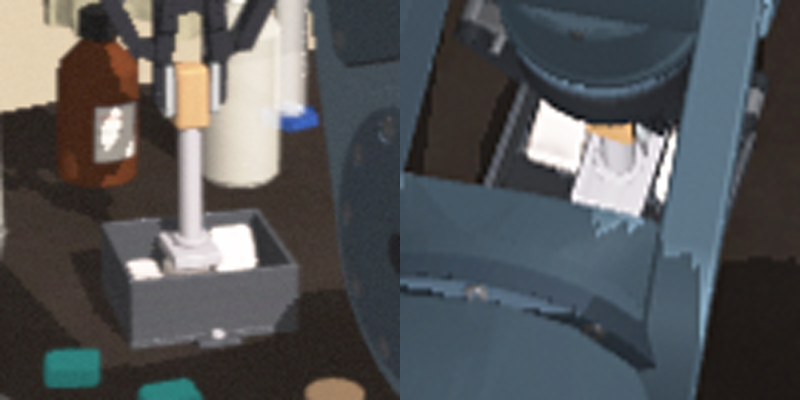

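Emit:
drive_tool(
  deltas=[
    [[0, 0, -0.001], 0],
    [[0, 0, -0.001], 0],
    [[0, 0, -0.001], 0],
  ],
)

```text
time_s: 9.4
eef_pos: [0.6168, 0.0201, 0.1368]
eef_rot: [0.001, 0.988, -0.156, 0.001]
wrist_force: [-0.1, 1.7, -2.5]
opening: 0.272
```

Emit:
drive_tool(
  deltas=[
    [[0, 0, -0.001], 0],
    [[0, 0, -0.001], 0],
    [[0, 0, -0.001], 0],
  ],
)

```text
time_s: 9.7
eef_pos: [0.6167, 0.02, 0.1335]
eef_rot: [0.001, 0.988, -0.156, 0.001]
wrist_force: [0.1, 0.3, -2.4]
opening: 0.275
```

Emit:
drive_tool(
  deltas=[
    [[0, 0, -0.001], 0],
    [[0, 0, -0.001], 0],
  ],
)

```text
time_s: 9.9
eef_pos: [0.6167, 0.0201, 0.1312]
eef_rot: [0.001, 0.988, -0.156, 0.001]
wrist_force: [0.0, 0.0, -1.9]
opening: 0.273
```

Emit:
drive_tool(
  deltas=[
    [[0, 0, -0.001], 0],
    [[0, 0, -0.001], 0],
  ],
)

```text
time_s: 10.1
eef_pos: [0.6167, 0.0201, 0.1291]
eef_rot: [0.001, 0.988, -0.156, 0.001]
wrist_force: [-0.6, -0.2, -1.4]
opening: 0.275
```

```bash
python3 look.py l4.png
```

```text
[0.61672198 0.02005004 0.12906991] cell [22.2  2. ] yaw -17.90536984266581 [ 5.25033172e-04  9.87816521e-01 -1.55618670e-01  1.03667527e-03] [-0.64258155 -0.17623945 -1.39848714] [-0.     0.012  0.005 -0.001 -0.019 -0.   ]
```

View pics/l4.png

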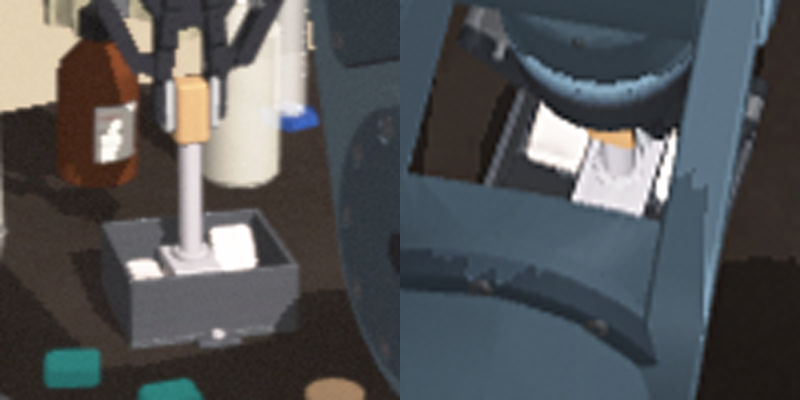

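Emit:
drive_tool(
  deltas=[
    [[0, 0, -0.0007], 0],
    [[0, 0, -0.0007], 0],
  ],
)

```text
time_s: 10.4
eef_pos: [0.6167, 0.02, 0.1276]
eef_rot: [0.001, 0.988, -0.156, 0.001]
wrist_force: [-0.7, 0.6, 3.3]
opening: 0.274
```

Emit:
drive_tool(
  deltas=[
    [[0, 0, -0.0007], 0],
  ],
)

```text
time_s: 10.5
eef_pos: [0.617, 0.02, 0.1276]
eef_rot: [0.001, 0.988, -0.156, 0.001]
wrist_force: [-2.2, 1.1, 5.0]
opening: 0.274
```

Emit:
drive_tool(
  deltas=[
    [[0, 0, -0.0015], 0],
  ],
)

```text
time_s: 10.6
eef_pos: [0.6173, 0.0199, 0.1276]
eef_rot: [0.001, 0.988, -0.155, 0.002]
wrist_force: [-5.2, 0.4, 11.4]
opening: 0.272
```

Emit:
drive_tool(
  deltas=[
    [[-0.0003, 0, -0.002], 0],
    [[-0.0003, 0, -0.002], 0],
  ],
)

```text
time_s: 10.8
eef_pos: [0.6173, 0.0199, 0.1277]
eef_rot: [0.001, 0.988, -0.155, 0.002]
wrist_force: [-4.9, 0.2, 11.4]
opening: 0.272
```

Emit:
drive_tool(
  deltas=[
    [[-0.0006, 0, -0.0025], 0],
    [[-0.0006, 0, -0.0025], 0],
  ],
)

```text
time_s: 11.0
eef_pos: [0.6171, 0.02, 0.1276]
eef_rot: [0.001, 0.988, -0.155, 0.004]
wrist_force: [-6.4, 0.1, 13.2]
opening: 0.273
```

Emit:
drive_tool(
  deltas=[
    [[0, 0, 0.004], 0],
    [[0, 0, 0.01], 0],
    [[0, 0, 0.012], 0],
    [[0, 0, 0.006], 0],
    [[0, 0, 0], 0],
  ],
)

```text
time_s: 11.5
eef_pos: [0.6176, 0.0199, 0.1628]
eef_rot: [0.001, 0.988, -0.155, 0.005]
wrist_force: [0.9, 0.0, -1.9]
opening: 0.273
```

```bash
python3 look.py l5.png
```

```text
[0.61758292 0.01993667 0.16280406] cell [23.   2.2] yaw -17.84950443852498 [ 8.90239138e-04  9.87882534e-01 -1.55135544e-01  4.50215447e-03] [ 0.89013523  0.0403074  -1.92447488] [-0.001 -0.     0.001 -0.     0.     0.001]
```

View pics/l5.png

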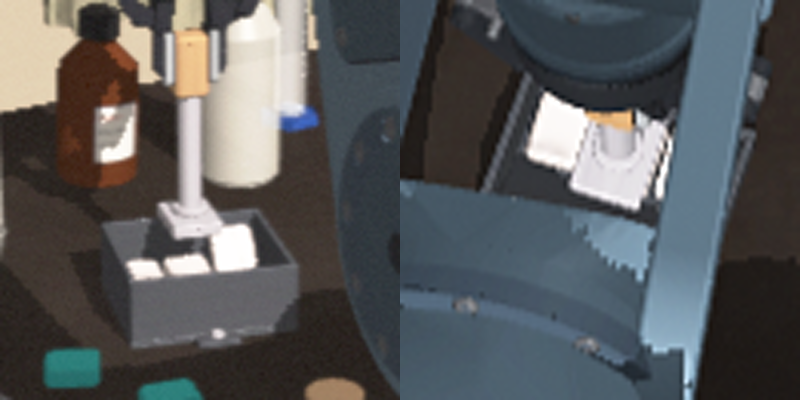

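Emit:
drive_tool(
  deltas=[
    [[-0.005, -0.014, 0], 0],
    [[-0.005, -0.013, 0], 0],
    [[-0.001, -0.003, 0], 0],
    [[0, 0, 0], 0],
  ],
)

```text
time_s: 12.0
eef_pos: [0.6037, -0.0129, 0.1598]
eef_rot: [0.001, 0.988, -0.155, 0.002]
wrist_force: [0.5, 0.6, -2.3]
opening: 0.271
```

```bash
python3 look.py l6.png
```

```text
[ 0.60368064 -0.01288866  0.1597576 ] cell [ 20.  -33.4] yaw -17.874332691689936 [ 0.00105036  0.98785667 -0.15535081  0.00205278] [ 0.52249513  0.60520651 -2.31156863] [-0.015 -0.001  0.008 -0.    -0.001 -0.005]
```

View pics/l6.png

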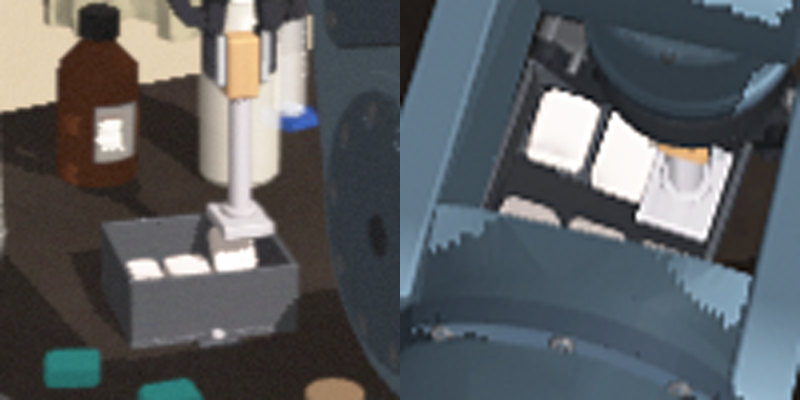

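```bash
cat > ft.py <<'E'
from cell import *
t=cam('top');z=get_obs()['eef_pos'][2]-.0976;print(z)
import sys
for q in sys.argv[1:]:
    u,v=map(float,q.split(',')); print(tocell(ray(t,270+(u-400)/4,180+v/4,z)))
E
python3 ft.py 638,216 713,240 735,152
```

```text
0.06235676474799974
[ -8.7 -17.8]
[ -8.2 -55.6]
[ 36.  -51.9]
```

Emit:
drive_tool(
  deltas=[
    [[0.003, 0.0035, -0.001], 0],
    [[0, 0, -0.002], 0],
    [[0, 0, -0.001], 0],
  ],
)

```text
time_s: 12.45
eef_pos: [0.6078, -0.0072, 0.1558]
eef_rot: [0.001, 0.988, -0.154, 0.003]
wrist_force: [-0.2, -0.6, -2.3]
opening: 0.27
```

Emit:
drive_tool(
  deltas=[
    [[0, -0.001, -0.001], 0],
    [[0, 0, -0.001], 0],
    [[0, 0, -0.001], 0],
  ],
)

```text
time_s: 12.75
eef_pos: [0.6078, -0.0077, 0.1523]
eef_rot: [0.001, 0.988, -0.154, 0.002]
wrist_force: [0.6, 0.5, -2.3]
opening: 0.27
```

Emit:
drive_tool(
  deltas=[
    [[0, 0, -0.001], 0],
  ],
)

```text
time_s: 12.85
eef_pos: [0.608, -0.0077, 0.1516]
eef_rot: [0.001, 0.988, -0.154, 0.003]
wrist_force: [-0.6, 0.0, 2.0]
opening: 0.271
```

Emit:
drive_tool(
  deltas=[
    [[0, 0, -0.001], 0],
  ],
)

```text
time_s: 12.95
eef_pos: [0.6084, -0.0078, 0.1512]
eef_rot: [0.001, 0.988, -0.154, 0.003]
wrist_force: [-0.4, 0.3, -1.6]
opening: 0.272
```

Emit:
drive_tool(
  deltas=[
    [[0, 0, -0.001], 0],
  ],
)

```text
time_s: 13.05
eef_pos: [0.6087, -0.0079, 0.1504]
eef_rot: [0.001, 0.988, -0.154, 0.004]
wrist_force: [-0.3, 0.5, -1.9]
opening: 0.268
```

Emit:
drive_tool(
  deltas=[
    [[0, 0, -0.001], 0],
    [[0, 0, -0.001], 0],
    [[0, 0, -0.001], 0],
  ],
)

```text
time_s: 13.35
eef_pos: [0.6085, -0.008, 0.1468]
eef_rot: [0.001, 0.988, -0.154, 0.003]
wrist_force: [0.2, -0.6, -2.1]
opening: 0.272
```

Emit:
drive_tool(
  deltas=[
    [[0, 0, -0.001], 0],
    [[0, 0, -0.001], 0],
    [[0, 0, -0.001], 0],
  ],
)

```text
time_s: 13.65
eef_pos: [0.6079, -0.0079, 0.1427]
eef_rot: [0.001, 0.988, -0.154, 0.003]
wrist_force: [-0.2, -0.4, -3.2]
opening: 0.273
```

Emit:
drive_tool(
  deltas=[
    [[0, 0, -0.001], 0],
    [[0, 0, -0.001], 0],
    [[0, 0, -0.001], 0],
  ],
)

```text
time_s: 13.95
eef_pos: [0.6077, -0.0078, 0.1392]
eef_rot: [0.001, 0.988, -0.154, 0.002]
wrist_force: [-0.4, 0.6, -1.6]
opening: 0.273
```

Emit:
drive_tool(
  deltas=[
    [[0, 0, -0.001], 0],
    [[0, 0, -0.001], 0],
    [[0, 0, -0.001], 0],
  ],
)

```text
time_s: 14.25
eef_pos: [0.6078, -0.0078, 0.136]
eef_rot: [0.001, 0.988, -0.154, 0.002]
wrist_force: [0.3, -0.2, -2.5]
opening: 0.272
```

Emit:
drive_tool(
  deltas=[
    [[0, 0, -0.001], 0],
    [[0, 0, -0.001], 0],
    [[0, 0, -0.001], 0],
  ],
)

```text
time_s: 14.55
eef_pos: [0.6078, -0.0078, 0.1327]
eef_rot: [0.001, 0.988, -0.154, 0.002]
wrist_force: [0.7, 1.0, -3.0]
opening: 0.275
```

Emit:
drive_tool(
  deltas=[
    [[0, 0, -0.001], 0],
    [[0, 0, -0.001], 0],
  ],
)

```text
time_s: 14.75
eef_pos: [0.6078, -0.0078, 0.1306]
eef_rot: [0.001, 0.988, -0.154, 0.002]
wrist_force: [-0.4, 0.1, -2.0]
opening: 0.278
```

Emit:
drive_tool(
  deltas=[
    [[0, 0, -0.001], 0],
    [[0, 0, -0.0007], 0],
    [[0, 0, -0.0007], 0],
  ],
)

```text
time_s: 15.05
eef_pos: [0.6078, -0.0078, 0.1279]
eef_rot: [0.001, 0.988, -0.154, 0.002]
wrist_force: [0.5, 0.8, -2.5]
opening: 0.275
```

Emit:
drive_tool(
  deltas=[
    [[0, 0, -0.001], 0],
  ],
)

```text
time_s: 15.15
eef_pos: [0.6081, -0.0079, 0.1276]
eef_rot: [0.001, 0.988, -0.154, 0.003]
wrist_force: [-2.2, 0.6, 6.5]
opening: 0.274
```

Emit:
drive_tool(
  deltas=[
    [[-0.0003, 0, -0.0017], 0],
  ],
)

```text
time_s: 15.25
eef_pos: [0.6083, -0.008, 0.1276]
eef_rot: [0.001, 0.988, -0.154, 0.003]
wrist_force: [-5.7, 1.4, 13.1]
opening: 0.274
```

Emit:
drive_tool(
  deltas=[
    [[-0.0005, 0, -0.0022], 0],
    [[-0.0005, 0, -0.0022], 0],
  ],
)

```text
time_s: 15.45
eef_pos: [0.6083, -0.008, 0.1275]
eef_rot: [0.001, 0.988, -0.154, 0.004]
wrist_force: [-5.4, 1.0, 10.5]
opening: 0.275
```

Emit:
drive_tool(
  deltas=[
    [[0, 0, 0.004], 0],
    [[0, 0, 0.01], 0],
    [[0, 0, 0.012], 0],
    [[0, 0, 0.006], 0],
    [[0, 0, 0], 0],
  ],
)

```text
time_s: 15.95
eef_pos: [0.6089, -0.0081, 0.163]
eef_rot: [0.001, 0.988, -0.154, 0.005]
wrist_force: [-0.5, 0.3, -2.6]
opening: 0.272
```

```bash
python3 look.py l7.png
```

```text
[ 0.60885002 -0.00807699  0.16297216] cell [ 23.4 -27.2] yaw -17.677333662862573 [ 0.00103819  0.98811013 -0.15365042  0.00537065] [-0.52430625  0.33749672 -2.55820721] [-0.001 -0.002  0.    -0.001 -0.002  0.001]
```

View pics/l7.png

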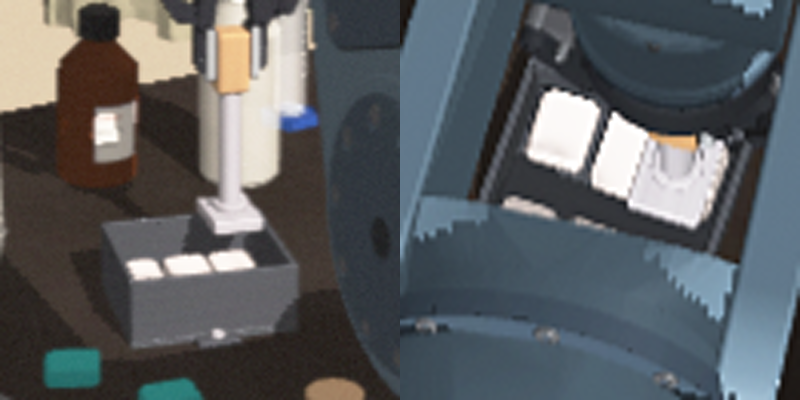

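Emit:
drive_tool(
  deltas=[
    [[-0.004, 0.016, 0.002], 0],
    [[-0.004, 0.016, 0.001], 0],
    [[-0.004, 0.016, 0], 0],
    [[-0.004, 0.014, 0], 0],
    [[0, 0.002, 0], 0],
    [[0, 0, 0], 0],
  ],
)

```text
time_s: 16.65
eef_pos: [0.5888, 0.0632, 0.163]
eef_rot: [0.001, 0.988, -0.153, 0.003]
wrist_force: [-0.8, -0.3, -2.0]
opening: 0.273
```

```bash
python3 look.py l8.png
```

```text
[0.58881909 0.06320407 0.16295551] cell [-17.7  34.4] yaw -17.563054809425743 [ 7.62997266e-04  9.88273925e-01 -1.52666640e-01  2.63883188e-03] [-0.7694424  -0.28161557 -1.95078124] [ 0.019 -0.004  0.009  0.001  0.002  0.007]
```

View pics/l8.png

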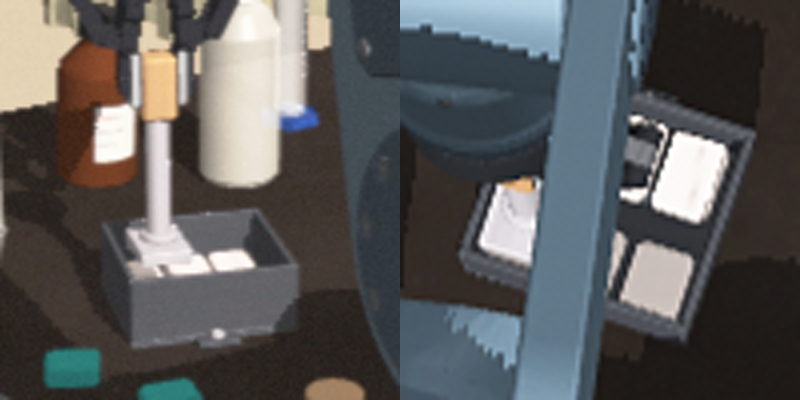

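```bash
python3 ft.py 478,246 533,262 502,182
```

```text
0.06541400424312517
[-47.7  49.6]
[-46.5  22.2]
[-14.6  49.2]
```

Emit:
drive_tool(
  deltas=[
    [[0.004, -0.001, -0.002], 0],
    [[0, 0, -0.002], 0],
    [[0, 0, -0.002], 0],
  ],
)

```text
time_s: 17.1
eef_pos: [0.5944, 0.0592, 0.1569]
eef_rot: [0.001, 0.988, -0.155, 0.003]
wrist_force: [0.5, -0.7, -1.6]
opening: 0.269
```

Emit:
drive_tool(
  deltas=[
    [[-0.001, 0, -0.001], 0],
    [[0, 0, -0.001], 0],
    [[0, 0, -0.001], 0],
  ],
)

```text
time_s: 17.4
eef_pos: [0.5931, 0.0584, 0.153]
eef_rot: [0.001, 0.988, -0.155, 0.003]
wrist_force: [-0.3, 0.2, -2.0]
opening: 0.273
```

Emit:
drive_tool(
  deltas=[
    [[0, 0, -0.001], 0],
  ],
)

```text
time_s: 17.5
eef_pos: [0.5931, 0.0583, 0.1519]
eef_rot: [0.001, 0.988, -0.155, 0.003]
wrist_force: [-0.6, -0.8, -1.9]
opening: 0.268
```

Emit:
drive_tool(
  deltas=[
    [[0, 0, -0.001], 0],
  ],
)

```text
time_s: 17.6
eef_pos: [0.5931, 0.0584, 0.1509]
eef_rot: [0.001, 0.988, -0.155, 0.003]
wrist_force: [-0.7, -0.2, 0.2]
opening: 0.27
```

Emit:
drive_tool(
  deltas=[
    [[0, 0, -0.001], 0],
  ],
)

```text
time_s: 17.7
eef_pos: [0.5932, 0.0584, 0.1505]
eef_rot: [0.001, 0.988, -0.155, 0.003]
wrist_force: [-2.7, -0.7, 4.3]
opening: 0.273
```

Emit:
drive_tool(
  deltas=[
    [[0, 0, -0.001], 0],
  ],
)

```text
time_s: 17.8
eef_pos: [0.5935, 0.0584, 0.1503]
eef_rot: [0.001, 0.988, -0.155, 0.003]
wrist_force: [-3.0, -0.1, 6.0]
opening: 0.271
```

Emit:
drive_tool(
  deltas=[
    [[0, 0, -0.0014], 0],
  ],
)

```text
time_s: 17.9
eef_pos: [0.5937, 0.0584, 0.1499]
eef_rot: [0.001, 0.988, -0.155, 0.004]
wrist_force: [-1.8, 0.9, 3.1]
opening: 0.275
```

Emit:
drive_tool(
  deltas=[
    [[0, 0, -0.001], 0],
  ],
)

```text
time_s: 18.0
eef_pos: [0.5937, 0.0585, 0.1491]
eef_rot: [0.001, 0.988, -0.155, 0.004]
wrist_force: [-0.4, -1.1, -1.2]
opening: 0.271
```

Emit:
drive_tool(
  deltas=[
    [[0, 0, -0.001], 0],
  ],
)

```text
time_s: 18.1
eef_pos: [0.5938, 0.0586, 0.1478]
eef_rot: [0.001, 0.988, -0.155, 0.004]
wrist_force: [0.2, -0.3, -2.2]
opening: 0.273
```

Emit:
drive_tool(
  deltas=[
    [[0, 0, -0.001], 0],
  ],
)

```text
time_s: 18.2
eef_pos: [0.5937, 0.0586, 0.1464]
eef_rot: [0.001, 0.988, -0.155, 0.004]
wrist_force: [-0.8, 0.3, -1.4]
opening: 0.276
```

Slid off. I'll follow it down slowly.

Emit:
drive_tool(
  deltas=[
    [[0, 0, -0.001], 0],
    [[0, 0, -0.001], 0],
    [[0, 0, -0.001], 0],
  ],
)

```text
time_s: 18.5
eef_pos: [0.5933, 0.0586, 0.1419]
eef_rot: [0.001, 0.988, -0.155, 0.003]
wrist_force: [-0.3, -0.8, -2.6]
opening: 0.273
```

Emit:
drive_tool(
  deltas=[
    [[0, 0, -0.001], 0],
    [[0, 0, -0.001], 0],
    [[0, 0, -0.001], 0],
  ],
)

```text
time_s: 18.8
eef_pos: [0.5933, 0.0585, 0.1383]
eef_rot: [0.001, 0.988, -0.155, 0.003]
wrist_force: [-0.8, 0.0, -2.2]
opening: 0.274
```

Emit:
drive_tool(
  deltas=[
    [[0, 0, -0.001], 0],
    [[0, 0, -0.001], 0],
    [[0, 0, -0.001], 0],
  ],
)

```text
time_s: 19.1
eef_pos: [0.5933, 0.0585, 0.1351]
eef_rot: [0.001, 0.988, -0.155, 0.003]
wrist_force: [-0.9, 0.5, -4.1]
opening: 0.273
```

Emit:
drive_tool(
  deltas=[
    [[0, 0, -0.001], 0],
    [[0, 0, -0.001], 0],
    [[0, 0, -0.001], 0],
  ],
)

```text
time_s: 19.4
eef_pos: [0.5934, 0.0585, 0.132]
eef_rot: [0.001, 0.988, -0.155, 0.003]
wrist_force: [0.5, -1.2, -2.9]
opening: 0.274
```

Emit:
drive_tool(
  deltas=[
    [[0, 0, -0.001], 0],
    [[0, 0, -0.001], 0],
  ],
)

```text
time_s: 19.6
eef_pos: [0.5934, 0.0585, 0.1298]
eef_rot: [0.001, 0.988, -0.155, 0.003]
wrist_force: [0.3, 0.2, -3.2]
opening: 0.274
```

Emit:
drive_tool(
  deltas=[
    [[0, 0, -0.001], 0],
    [[0, 0, -0.0007], 0],
  ],
)

```text
time_s: 19.8
eef_pos: [0.5933, 0.0585, 0.1279]
eef_rot: [0.001, 0.988, -0.155, 0.003]
wrist_force: [0.6, -0.3, -2.8]
opening: 0.276
```

Emit:
drive_tool(
  deltas=[
    [[0, 0, -0.0008], 0],
  ],
)

```text
time_s: 19.9
eef_pos: [0.5935, 0.0585, 0.1272]
eef_rot: [0.001, 0.988, -0.155, 0.003]
wrist_force: [-1.2, 0.3, 4.4]
opening: 0.271
```

Emit:
drive_tool(
  deltas=[
    [[-0.0002, 0, -0.001], 0],
  ],
)

```text
time_s: 20.0
eef_pos: [0.5938, 0.0585, 0.1272]
eef_rot: [0.001, 0.988, -0.155, 0.004]
wrist_force: [-2.7, -0.4, 9.0]
opening: 0.268
```

Emit:
drive_tool(
  deltas=[
    [[-0.0004, 0, -0.002], 0],
  ],
)

```text
time_s: 20.1
eef_pos: [0.5941, 0.0583, 0.1271]
eef_rot: [0.001, 0.988, -0.155, 0.005]
wrist_force: [-4.6, -0.0, 14.7]
opening: 0.276
```

Emit:
drive_tool(
  deltas=[
    [[-0.0005, 0, -0.0024], 0],
    [[-0.0005, 0, -0.0024], 0],
  ],
)

```text
time_s: 20.3
eef_pos: [0.5945, 0.0583, 0.1271]
eef_rot: [0.001, 0.988, -0.155, 0.006]
wrist_force: [-4.4, -0.2, 11.8]
opening: 0.272
```

```bash
python3 look.py l9.png
```

```text
[0.59446536 0.05826479 0.12713577] cell [-10.8  31.5] yaw -17.79174877348925 [ 0.00122658  0.98795124 -0.15463615  0.00620511] [-4.37891431 -0.19340338 11.80411393] [ 0.    -0.008  0.009  0.002 -0.027 -0.003]
```

View pics/l9.png

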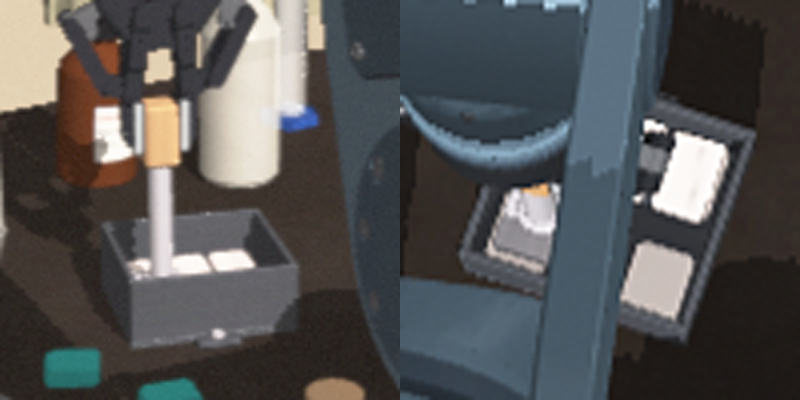

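Emit:
drive_tool(
  deltas=[
    [[0, 0, 0.005], 0],
    [[0, 0, 0.006], 0],
    [[0.008, -0.0025, 0], 0],
    [[0.009, -0.003, 0], 0],
    [[0.008, -0.0025, 0], 0],
    [[0, 0, 0], 0],
  ],
)

```text
time_s: 21.0
eef_pos: [0.6223, 0.0493, 0.1389]
eef_rot: [0.001, 0.988, -0.155, 0.007]
wrist_force: [0.3, -0.4, -2.4]
opening: 0.276
```

```bash
python3 look.py l10.png
```

```text
[0.62228761 0.04932515 0.13886271] cell [18.4 31.6] yaw -17.798912583654484 [ 0.00120382  0.98793581 -0.15469701  0.00708631] [ 0.30381337 -0.43547185 -2.40991743] [0.002 0.007 0.008 0.002 0.006 0.001]
```

View pics/l10.png

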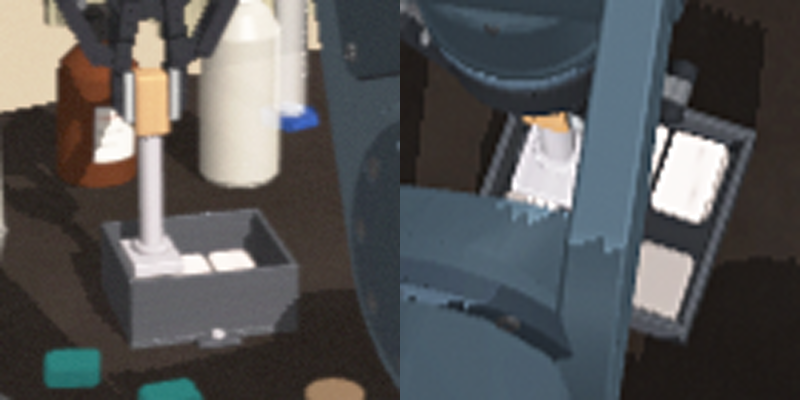

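Emit:
drive_tool(
  deltas=[
    [[0, 0, -0.003], 0],
    [[0, 0, -0.002], 0],
    [[0, 0, -0.001], 0],
    [[0, 0, -0.001], 0],
  ],
)

```text
time_s: 21.5
eef_pos: [0.6198, 0.0502, 0.1299]
eef_rot: [0.001, 0.988, -0.154, 0.005]
wrist_force: [0.5, 0.9, -2.9]
opening: 0.272
```

Emit:
drive_tool(
  deltas=[
    [[0, 0, -0.001], 0],
    [[0, 0, -0.001], 0],
  ],
)

```text
time_s: 21.7
eef_pos: [0.6196, 0.0503, 0.1277]
eef_rot: [0.001, 0.988, -0.154, 0.005]
wrist_force: [0.5, -0.3, -3.1]
opening: 0.274
```

Emit:
drive_tool(
  deltas=[
    [[0, 0, -0.001], 0],
  ],
)

```text
time_s: 21.8
eef_pos: [0.6199, 0.0503, 0.1276]
eef_rot: [0.001, 0.988, -0.154, 0.005]
wrist_force: [-3.4, -0.4, 8.3]
opening: 0.27
```

Emit:
drive_tool(
  deltas=[
    [[-0.0003, 0, -0.002], 0],
  ],
)

```text
time_s: 21.9
eef_pos: [0.6201, 0.0502, 0.1276]
eef_rot: [0.001, 0.988, -0.154, 0.006]
wrist_force: [-5.8, 0.3, 14.7]
opening: 0.27
```

Emit:
drive_tool(
  deltas=[
    [[-0.0005, 0, -0.0025], 0],
    [[-0.0005, 0, -0.0025], 0],
  ],
)

```text
time_s: 22.1
eef_pos: [0.6199, 0.0503, 0.1275]
eef_rot: [0.001, 0.988, -0.154, 0.007]
wrist_force: [-5.8, 0.5, 12.4]
opening: 0.271
```

Emit:
drive_tool(
  deltas=[
    [[0, 0, 0.005], 0],
    [[0, 0, 0.006], 0],
    [[-0.011, -0.006, 0], 0],
    [[-0.011, -0.006, 0], 0],
    [[-0.011, -0.006, 0], 0],
    [[-0.002, -0.001, 0], 0],
    [[0, 0, 0], 0],
  ],
)

```text
time_s: 22.8
eef_pos: [0.5841, 0.0304, 0.1405]
eef_rot: [0.001, 0.988, -0.154, 0.009]
wrist_force: [0.6, 0.3, -2.5]
opening: 0.272
```

```bash
python3 look.py l11.png
```

```text
[0.58414819 0.03035459 0.14050193] cell [-12.    1.7] yaw -17.72253759438835 [ 0.00122793  0.98802761 -0.1540368   0.00852034] [ 0.5997627   0.31023084 -2.47559414] [-0.005 -0.006  0.01   0.     0.001  0.001]
```

View pics/l11.png

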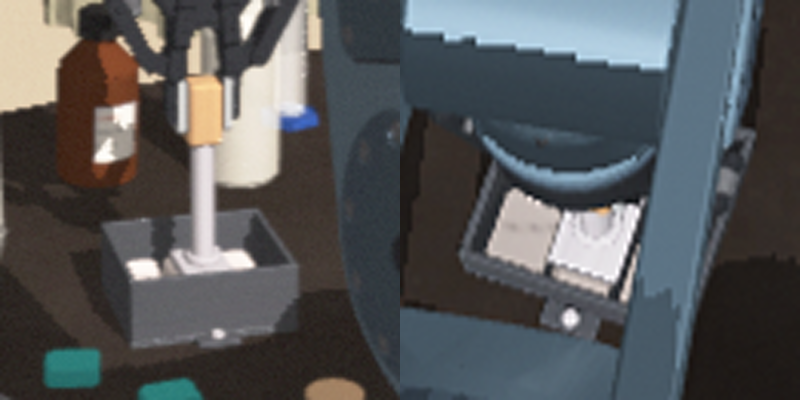

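Emit:
drive_tool(
  deltas=[
    [[0, 0, -0.003], 0],
    [[0, 0, -0.003], 0],
    [[0, 0, -0.001], 0],
    [[0, 0, -0.001], 0],
  ],
)

```text
time_s: 23.3
eef_pos: [0.5855, 0.0311, 0.1317]
eef_rot: [0.001, 0.988, -0.154, 0.009]
wrist_force: [0.1, -0.3, -3.1]
opening: 0.266
```

Emit:
drive_tool(
  deltas=[
    [[0, 0, -0.001], 0],
  ],
)

```text
time_s: 23.4
eef_pos: [0.5855, 0.0312, 0.1304]
eef_rot: [0.001, 0.988, -0.153, 0.009]
wrist_force: [0.2, -0.5, -2.0]
opening: 0.27
```

Emit:
drive_tool(
  deltas=[
    [[0, 0, -0.001], 0],
  ],
)

```text
time_s: 23.5
eef_pos: [0.5856, 0.0313, 0.1292]
eef_rot: [0.001, 0.988, -0.153, 0.009]
wrist_force: [-0.8, 0.5, -1.9]
opening: 0.277
```

Emit:
drive_tool(
  deltas=[
    [[0, 0, -0.001], 0],
  ],
)

```text
time_s: 23.6
eef_pos: [0.5855, 0.0313, 0.1281]
eef_rot: [0.001, 0.988, -0.153, 0.009]
wrist_force: [0.8, 0.2, -2.4]
opening: 0.271
```

Emit:
drive_tool(
  deltas=[
    [[0, 0, -0.001], 0],
  ],
)

```text
time_s: 23.7
eef_pos: [0.5857, 0.0313, 0.1274]
eef_rot: [0.001, 0.988, -0.153, 0.009]
wrist_force: [-2.8, 0.7, 6.1]
opening: 0.277
```

Emit:
drive_tool(
  deltas=[
    [[0, 0, -0.001], 0],
  ],
)

```text
time_s: 23.8
eef_pos: [0.5859, 0.0312, 0.1274]
eef_rot: [0.001, 0.988, -0.153, 0.009]
wrist_force: [-4.0, 1.2, 8.9]
opening: 0.276
```

Emit:
drive_tool(
  deltas=[
    [[-0.0004, 0, -0.002], 0],
  ],
)

```text
time_s: 23.9
eef_pos: [0.586, 0.0312, 0.1273]
eef_rot: [0.001, 0.988, -0.153, 0.009]
wrist_force: [-6.3, 0.8, 16.2]
opening: 0.274
```

Emit:
drive_tool(
  deltas=[
    [[-0.0004, 0, -0.0022], 0],
  ],
)

```text
time_s: 24.0
eef_pos: [0.586, 0.0312, 0.1273]
eef_rot: [0.001, 0.988, -0.153, 0.01]
wrist_force: [-6.5, 1.3, 13.4]
opening: 0.271
```

Emit:
drive_tool(
  deltas=[
    [[0, 0, 0.005], 0],
    [[0, 0, 0.006], 0],
    [[-0.003, -0.009, 0], 0],
    [[-0.003, -0.009, 0], 0],
    [[-0.002, -0.007, 0], 0],
    [[0, -0.001, 0], 0],
    [[0, 0, 0], 0],
  ],
)

```text
time_s: 24.7
eef_pos: [0.5771, 0.0021, 0.1388]
eef_rot: [0.001, 0.988, -0.154, 0.01]
wrist_force: [0.0, 0.6, -2.4]
opening: 0.275
```

```bash
python3 look.py l12.png
```

```text
[0.57707948 0.00209994 0.13876884] cell [-10.  -27.3] yaw -17.680275900499208 [ 0.00140752  0.98806955 -0.15367009  0.01010392] [ 0.02468519  0.59307473 -2.43449932] [-0.012 -0.002  0.004  0.    -0.    -0.003]
```

View pics/l12.png

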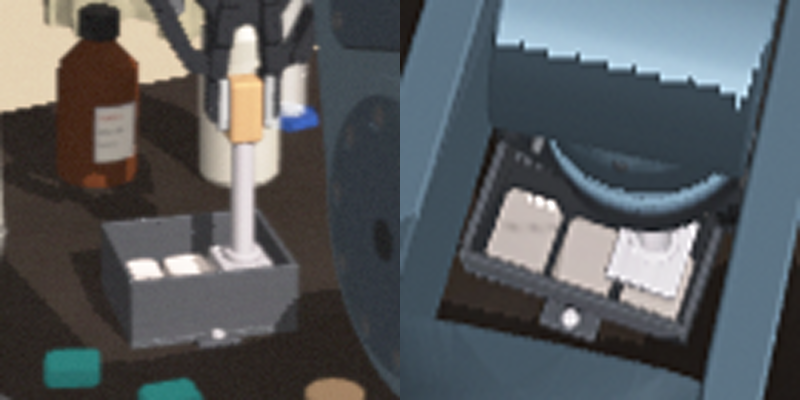

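Emit:
drive_tool(
  deltas=[
    [[-0.002, -0.001, -0.003], 0],
    [[0, 0, -0.002], 0],
    [[0, 0, -0.001], 0],
    [[0, 0, -0.001], 0],
  ],
)

```text
time_s: 25.2
eef_pos: [0.5749, 0.0022, 0.1309]
eef_rot: [0.001, 0.988, -0.153, 0.01]
wrist_force: [-0.4, -0.4, -3.1]
opening: 0.272
```

Emit:
drive_tool(
  deltas=[
    [[0, 0, -0.001], 0],
  ],
)

```text
time_s: 25.3
eef_pos: [0.5749, 0.0024, 0.1297]
eef_rot: [0.001, 0.988, -0.153, 0.01]
wrist_force: [0.7, -0.4, -2.7]
opening: 0.275
```

Emit:
drive_tool(
  deltas=[
    [[0, 0, -0.001], 0],
  ],
)

```text
time_s: 25.4
eef_pos: [0.5749, 0.0025, 0.1286]
eef_rot: [0.001, 0.988, -0.153, 0.01]
wrist_force: [1.0, -0.4, -2.4]
opening: 0.273
```

Emit:
drive_tool(
  deltas=[
    [[0, 0, -0.001], 0],
  ],
)

```text
time_s: 25.5
eef_pos: [0.575, 0.0025, 0.1276]
eef_rot: [0.001, 0.988, -0.153, 0.01]
wrist_force: [-0.1, 0.2, -2.7]
opening: 0.275
```

Emit:
drive_tool(
  deltas=[
    [[0, 0, -0.001], 0],
  ],
)

```text
time_s: 25.6
eef_pos: [0.5753, 0.0025, 0.1274]
eef_rot: [0.001, 0.988, -0.153, 0.01]
wrist_force: [-3.3, 0.3, 9.5]
opening: 0.271
```

Emit:
drive_tool(
  deltas=[
    [[0, 0, -0.001], 0],
  ],
)

```text
time_s: 25.7
eef_pos: [0.5754, 0.0024, 0.1274]
eef_rot: [0.001, 0.988, -0.153, 0.01]
wrist_force: [-4.0, 0.9, 7.9]
opening: 0.271
```

Emit:
drive_tool(
  deltas=[
    [[-0.0003, 0, -0.002], 0],
  ],
)

```text
time_s: 25.8
eef_pos: [0.5756, 0.0024, 0.1273]
eef_rot: [0.001, 0.988, -0.152, 0.011]
wrist_force: [-6.4, 1.3, 16.3]
opening: 0.27
```

Emit:
drive_tool(
  deltas=[
    [[-0.0004, 0, -0.002], 0],
    [[-0.0004, 0, -0.002], 0],
  ],
)

```text
time_s: 26.0
eef_pos: [0.5754, 0.0025, 0.1273]
eef_rot: [0.002, 0.988, -0.152, 0.011]
wrist_force: [-5.7, 0.9, 11.1]
opening: 0.271
```

Emit:
drive_tool(
  deltas=[
    [[0, 0, 0.005], 0],
    [[0, 0, 0.012], 0],
    [[0, 0, 0.015], 0],
    [[0, 0, 0.015], 0],
    [[0, 0, 0.008], 0],
    [[0, 0, 0], 0],
  ],
)

```text
time_s: 26.6
eef_pos: [0.5759, 0.0023, 0.187]
eef_rot: [0.002, 0.988, -0.152, 0.012]
wrist_force: [0.4, -0.2, -1.9]
opening: 0.276
```

Emit:
drive_tool(
  deltas=[
    [[-0.003, 0.025, 0.001], 0.045],
    [[-0.003, 0.025, 0.001], 0.045],
    [[-0.003, 0.025, 0], 0.045],
    [[-0.003, 0.025, 0], 0.045],
    [[-0.003, 0.025, 0], 0.045],
    [[-0.003, 0.025, 0], 0.045],
    [[-0.003, 0.025, 0], 0.045],
    [[-0.003, 0.025, 0], 0.045],
    [[-0.003, 0.025, 0], 0.045],
    [[0, 0.01, 0], 0.03],
  ],
)

```text
time_s: 27.6
eef_pos: [0.5448, 0.2433, 0.1834]
eef_rot: [-0.0, 0.997, 0.071, 0.009]
wrist_force: [0.5, -0.5, -1.9]
opening: 0.271
```

```bash
python3 - <<'E'
from h import *
o=get_obs();print(o['eef_pos'],o['eef_rot'],o['wrist_force'],o['torque'])
s=cam('scene');t=cam('top','t13.png')
a=cv2.cvtColor(s['frame'],4)[140:320,150:350];b=cv2.cvtColor(t['frame'],4)[170:290,120:380]
cv2.imwrite('pics/g13.png',np.vstack([cv2.resize(a,(330,297),interpolation=2),cv2.resize(b,(644,297),interpolation=2)[:,:330]])) if 0 else None
cv2.imwrite('pics/g13a.png',cv2.resize(a,None,fx=3,fy=3,interpolation=2));cv2.imwrite('pics/g13b.png',cv2.resize(b,None,fx=3,fy=3,interpolation=2))
E
```

```text
[0.54482359 0.24327197 0.18335211] [-4.76860312e-04  9.97449688e-01  7.07648755e-02  9.28575547e-03] [ 0.47438803 -0.53313355 -1.91047522] [-0.03053117  0.00431309 -0.00346552]
```

View pics/g13a.png

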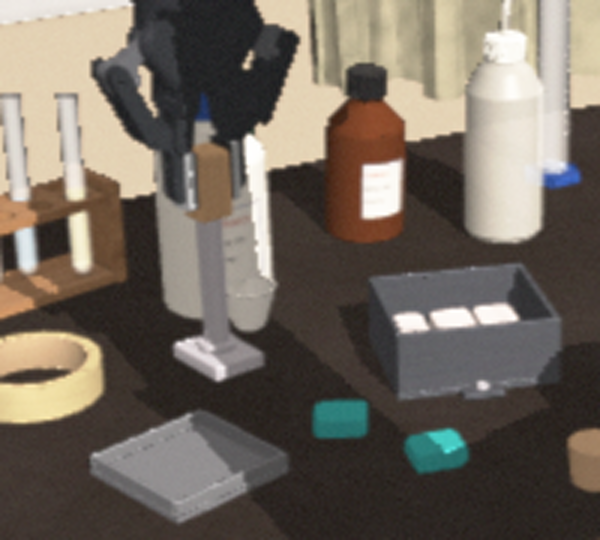

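View pics/g13b.png

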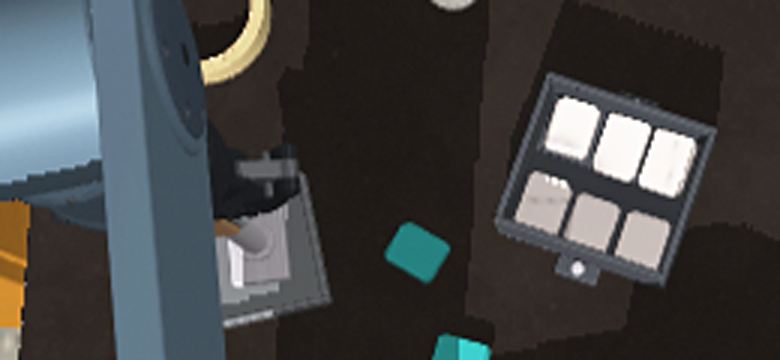

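Emit:
drive_tool(
  deltas=[
    [[0.002, 0.012, 0], 0],
    [[0.001, 0.007, 0], 0],
    [[0, 0, 0], 0],
    [[0, 0, -0.008], 0],
    [[0, 0, -0.01], 0],
    [[0, 0, -0.01], 0],
    [[0, 0, -0.008], 0],
    [[0, 0, 0], 0],
  ],
)

```text
time_s: 28.5
eef_pos: [0.549, 0.2581, 0.1425]
eef_rot: [0.001, 0.998, 0.067, 0.008]
wrist_force: [0.2, 1.2, -2.4]
opening: 0.27
```

Emit:
drive_tool(
  deltas=[
    [[0, 0.004, 0], 0.005],
    [[0, 0.001, 0], 0],
    [[0, 0, 0], 0],
  ],
)

```text
time_s: 28.8
eef_pos: [0.549, 0.2634, 0.1423]
eef_rot: [0.001, 0.998, 0.069, 0.008]
wrist_force: [-0.5, 0.1, -2.6]
opening: 0.273
```

```bash
python3 - <<'E'
from h import *
o=get_obs();print(o['eef_pos'],o['eef_rot'],o['wrist_force'],o['torque'])
s=cam('scene');t=cam('top')
a=cv2.cvtColor(s['frame'],4)[180:320,150:270];b=cv2.cvtColor(t['frame'],4)[210:290,150:240]
cv2.imwrite('pics/g14.png',np.hstack([cv2.resize(a,None,fx=3,fy=3,interpolation=2),cv2.resize(b,(420,420),interpolation=2)]))
E
```

```text
[0.54904504 0.26339099 0.14233426] [9.27660441e-04 9.97567991e-01 6.92279000e-02 8.04609679e-03] [-0.4544861   0.10274285 -2.62838566] [-0.00148852  0.03879412 -0.03251521]
```

View pics/g14.png

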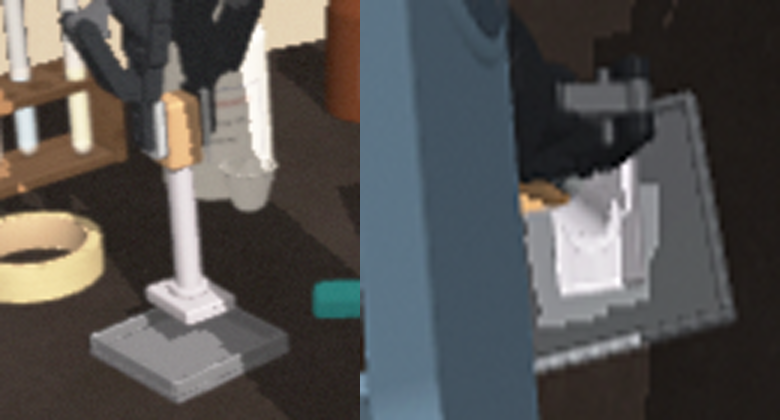

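Emit:
drive_tool(
  deltas=[
    [[0, 0, -0.006], 0],
    [[0, 0, -0.006], 0],
    [[0, 0, -0.005], 0],
    [[0, 0, -0.003], 0],
    [[0, 0, -0.001], 0],
  ],
)

```text
time_s: 29.4
eef_pos: [0.5492, 0.2633, 0.1201]
eef_rot: [0.001, 0.998, 0.069, 0.009]
wrist_force: [0.5, -0.2, -3.0]
opening: 0.273
```

Emit:
drive_tool(
  deltas=[
    [[0, 0, -0.001], 0],
    [[0, 0, -0.001], 0],
  ],
)

```text
time_s: 29.6
eef_pos: [0.5492, 0.2633, 0.1177]
eef_rot: [0.001, 0.998, 0.069, 0.008]
wrist_force: [-0.8, -0.4, -3.2]
opening: 0.276
```

Emit:
drive_tool(
  deltas=[
    [[0, 0, -0.002], 0],
    [[0, 0, -0.001], 0],
    [[0, 0, -0.001], 0],
  ],
)

```text
time_s: 29.9
eef_pos: [0.5495, 0.2633, 0.1137]
eef_rot: [0.001, 0.998, 0.069, 0.009]
wrist_force: [0.3, -0.4, -1.5]
opening: 0.272
```

Emit:
drive_tool(
  deltas=[
    [[0, 0, -0.001], 0],
  ],
)

```text
time_s: 30.0
eef_pos: [0.5495, 0.2633, 0.1127]
eef_rot: [0.001, 0.998, 0.069, 0.009]
wrist_force: [0.3, -0.2, -2.7]
opening: 0.276
```

Emit:
drive_tool(
  deltas=[
    [[0, 0, -0.001], 0],
  ],
)

```text
time_s: 30.1
eef_pos: [0.5495, 0.2634, 0.1117]
eef_rot: [0.001, 0.998, 0.069, 0.009]
wrist_force: [-0.5, -0.1, -3.4]
opening: 0.271
```

Emit:
drive_tool(
  deltas=[
    [[0, 0, -0.0008], 0],
  ],
)

```text
time_s: 30.2
eef_pos: [0.5498, 0.2634, 0.1115]
eef_rot: [0.001, 0.998, 0.069, 0.009]
wrist_force: [-3.0, -0.5, 6.2]
opening: 0.272
```

Emit:
drive_tool(
  deltas=[
    [[0, 0, -0.0008], 0],
  ],
)

```text
time_s: 30.3
eef_pos: [0.5499, 0.2634, 0.1115]
eef_rot: [0.001, 0.998, 0.069, 0.009]
wrist_force: [-2.8, -1.4, 6.0]
opening: 0.272
```

Seated on the tray floor. I'll release partly, then fully, and rise.

Emit:
drive_tool(
  deltas=[
    [[0, 0, 0], 0],
    [[0, 0, 0], 0],
    [[0, 0, 0], 0],
    [[0, 0, 0], 0],
    [[0, 0, 0], 0],
    [[0, 0, 0], 0],
    [[0, 0, 0], 0],
    [[0, 0, 0], 0],
  ],
  gripper=1.0,
)

```text
time_s: 31.1
eef_pos: [0.5512, 0.2637, 0.1121]
eef_rot: [0.001, 0.998, 0.069, 0.011]
wrist_force: [-0.5, 0.3, 0.0]
opening: 0.999
```

```bash
python3 - <<'E'
from h import *
o=get_obs();print(o['eef_pos'],o['eef_rot'],o['wrist_force'],o['opening'])
s=cam('scene');t=cam('top')
a=cv2.cvtColor(s['frame'],4)[180:320,150:270];b=cv2.cvtColor(t['frame'],4)[210:290,150:240]
cv2.imwrite('pics/g15.png',np.hstack([cv2.resize(a,None,fx=3,fy=3,interpolation=2),cv2.resize(b,(420,420),interpolation=2)]))
E
```

```text
[0.5511586  0.26373736 0.1121194 ] [5.00416461e-04 9.97546245e-01 6.91761035e-02 1.07659272e-02] [-0.45209939  0.31178815  0.01914553] 0.9991873628729947
```

View pics/g15.png

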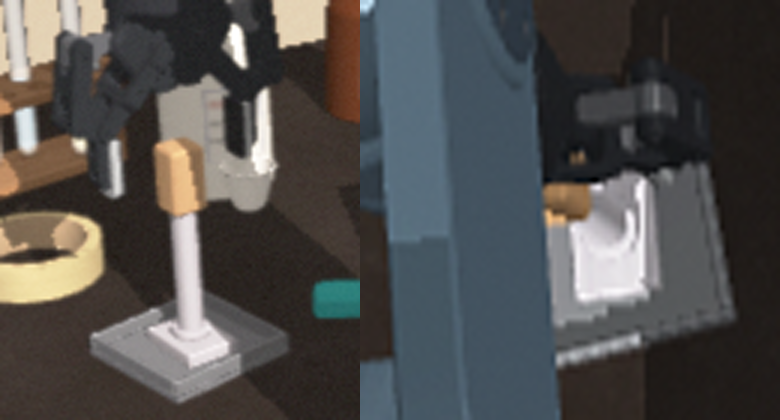

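The tamper stands in its tray with the fingers clear on both sides. I'll rise, back off and check.

Emit:
drive_tool(
  deltas=[
    [[0, 0, 0.01], 0],
    [[0, 0, 0.02], 0],
    [[0, 0, 0.025], 0],
    [[0, 0, 0.03], 0],
    [[0, 0, 0.03], 0],
    [[-0.01, -0.02, 0], 0],
    [[-0.015, -0.04, 0], 0],
    [[-0.015, -0.04, 0], 0],
    [[-0.015, -0.04, 0], 0],
    [[-0.015, -0.04, 0], 0],
  ],
)

```text
time_s: 32.2
eef_pos: [0.48, 0.0829, 0.2397]
eef_rot: [0.0, 0.997, 0.073, 0.015]
wrist_force: [-0.1, 0.0, 0.4]
opening: 0.994
```

Emit:
drive_tool(
  deltas=[
    [[-0.018, -0.042, 0.005], 0],
    [[-0.018, -0.042, 0.005], 0],
    [[-0.018, -0.042, 0], 0],
    [[-0.018, -0.042, 0], 0],
    [[-0.018, -0.042, 0], 0],
    [[-0.018, -0.042, 0], 0],
    [[-0.018, -0.042, 0], 0],
    [[-0.01, -0.03, 0], 0],
    [[0, 0, 0], 0],
  ],
)

```text
time_s: 33.1
eef_pos: [0.3355, -0.2571, 0.2601]
eef_rot: [0.007, 0.997, 0.072, 0.022]
wrist_force: [0.9, 0.3, -0.2]
opening: 1.001
```

```bash
python3 - <<'E'
from cell import *
o=get_obs();print(o['eef_pos'],o['wrist_force'])
s=cam('scene','s16.png');t=cam('top','t16.png')
a=cv2.cvtColor(s['frame'],4)[200:320,170:350];b=cv2.cvtColor(t['frame'],4)[180:290,160:380]
cv2.imwrite('pics/g16a.png',cv2.resize(a,None,fx=4,fy=4,interpolation=2));cv2.imwrite('pics/g16b.png',cv2.resize(b,None,fx=3.5,fy=3.5,interpolation=2))
E
```

```text
[ 0.3354934  -0.25711208  0.26011718] [ 0.90739457  0.29879015 -0.22850927]
```

View pics/g16a.png

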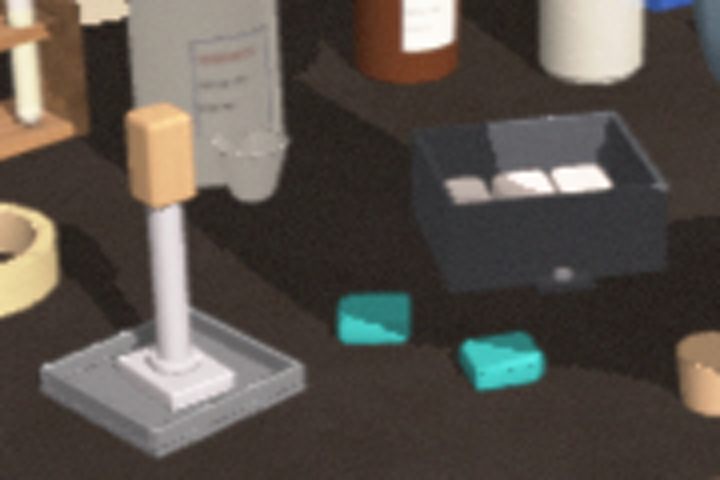

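View pics/g16b.png

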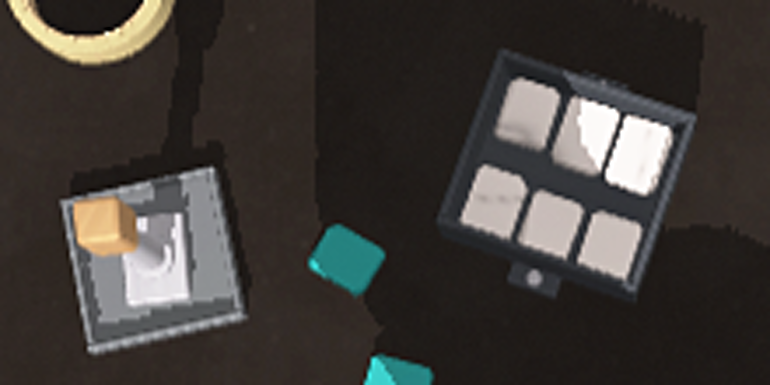

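```bash
python3 - <<'E'
from cell import *
t=cam('top')
p=[ray(t,160+u/3.5,180+v/3.5,.014)[:2] for u,v in((184,212),(191,298),(127,306))]
print('tamper',(p[0]+p[2])/2,'tray .5464 .2625')
g=cv2.cvtColor(t['frame'],cv2.COLOR_RGB2GRAY)
m=(g>100).astype(np.uint8); m[:,:285]=0;m[:,362:]=0;m[:195]=0;m[270:]=0
k,l,st,ce=cv2.connectedComponentsWithStats(m)
for i in range(1,k):
    if st[i][4]>60:
        ys,xs=np.where(l==i); P=np.array([tocell(ray(t,u,v,.02)) for u,v in zip(xs,ys)])
        print(ce[i].round(1),st[i][4],'ctr',P.mean(0).round(1),'x',P[:,0].min(),P[:,0].max(),'y',P[:,1].min(),P[:,1].max())
E
```

```text
tamper [0.54606207 0.26092295] tray .5464 .2625
[310.3 212. ] 270 ctr [28.7 36.2] x 10.3 47.2 y 20.8 51.8
[334.6 221.2] 615 ctr [ 26.5 -16. ] x 4.6 47.2 y -47.2 16.0
[300.9 237.2] 279 ctr [-26.   37.1] x -44.0 -7.6 y 21.3 52.5
[317.  243.6] 251 ctr [-27.9   2.4] x -44.5 -10.8 y -12.8 17.4
[333.9 249.5] 256 ctr [-28.2 -33.3] x -45.5 -11.3 y -48.3 -18.0
```

```bash
python3 -c "
from bench import *
print(hand_in())"
```

```text
the job is handed in; nothing more can be done
None
```

I tamped all six stones down, stood the tamper back in its tray, let go and handed the job in at about 33 s. `hand_in` gives no verdict.

- **Tamping:** Three stones were leaning: the far row's middle and right, and the near row's left. Each slid flat under a light push. I then pressed all six spots; the highest readings were about 15.5 to 19 N, and every reading stayed well below 30 N. These come from the wrist force plus about 2.4 N for the tamper's weight, read at the end of each move.
- **Hold readings:** Readings at the end of a hold were often 13 to 15 N, a little under 1.5 kg. While pressing there was also a sideways force of about 5 to 6 N.
- **Stones:** The final top view shows six separate stones in one layer. The four I could outline singly measured about 34 to 38 by 30 to 31 mm, which fits stones lying flat. The far row's middle and right stones ran together in the mask, so I judged those two by eye and by the foot stopping at the same height on every spot, within about 0.5 mm.
- **Tamper:** It stands upright, about 2 mm from the tray's middle, and the gripper is open and well clear.
- **Other things:** Nothing else looked moved, including both turquoise look-alikes. I judged that by eye and did not measure the two loose bottles.

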